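# Pack two pivot repair kits on their carriers

### The arm

A 6-joint arm with a two-finger parallel gripper is mounted at the origin on the work surface; the furniture and walls round the work are solid. World frame = base frame: x ahead of the robot, y to its left, z up, the work surface at z = 0. Lengths are in mm, angles in rad, forces in N, time in s.
With the tool pointing down it reaches from about 400 to 925 mm from the base axis. Payload 3.4 kg.
Tool frame: the origin (TCP) lies midway between the tips of the shut fingers; the grasp point (between the pads) lies 19 mm behind it; z points along the fingers, y is the direction in which the jaws open and shut (so a half turn about z gives the same grasp; the last joint's range is limited). The gripper opens to 85 mm and grips with 20 to 120 N. Pads are 22 mm wide; open, the fingers measure 114 mm over their backs; the gripper's body (76 mm by 85 mm) begins 54 mm behind the grasp point. The pads swing forward as they close: fully open they stand 13 mm farther back than shut.
Start: joints at [-1.204, 0.307, 1.506, -0, 1.328, -0.073], TCP at [244.789, -520.297, 191.805] pointing down, gripper open.
Joint ranges: [-3.12, 3.12], [-1.05, 2.28], [0.14, 2.33], [-1.42, 4.57], [0.1, 2.73], [-2.68, 2.68]. Speed limits (rad/s): [2.57, 2.57, 3.14, 3.14, 3.14, 3.14].

### API

Orientations are given as a unit quaternion [w, x, y, z].
In Python, from station import manip gives the robot as it stands.
- The arm moves only by the shell command python3 -m pendant 'ROWS'. ROWS is a JSON object of lists of equal length, an entry for each row: "dp": the shift along the tool's x, y, z in units of 0.3 m (1.0 is 0.3 m), a list of three; "delta_rot": the turn, a rotation vector about the tool's x, y, z in units of 2 pi rad (1.0 is 2 pi rad), a list of three; "hand": the closure, from -1 (fully open) to 1 (shut). A call has 1 to 12 rows; each row is the pose to reach, as a shift and turn from the pose measured when the call began, along the tool's axes at that moment, turning the shorter way round; what a row does not reach only later rows make up. A row lasts 1/10 s, in which the tool goes at most 50 mm and 8.59 degrees, less where a joint would pass 70% of its speed; a pose out of reach is approached as far as the arm can. A call with a number of a shift or a turn outside -1 to 1 is refused whole. A call with a gripper value outside its range is refused whole. The fingers move at their own pace and stop on an object; the grip force is fixed at half the most. Time passes only in rows, so rows that repeat a pose let the fingers close. It gives the time, the measured TCP pose, the force and the opening at its end, in the units of the state.
- manip.read_state(): the state, without advancing time (a new reading comes with each control period).
- manip.grab_frame(name): name is "side" or "top"; returns a dict with "frame" (420x560x3 uint8, red, green, blue), "depth" (420x560 float32, mm along the optical axis (not along the pixel's ray), 0 where there is no reading), "camera_matrix" (3x3 intrinsics, pixels), "cam_to_world" (4x4, takes a point from camera to world coordinates). Camera axes: x right, y up, looking along -z (the intrinsics and any distortion apply to the point x, -y, -z); pixel columns grow to the right and rows downward; lengths in mm; the calibration is good to about 2 mm. A picture is of the moment at which its call begins.
- manip.hand_in(): hands the job in, once; it reports no verdict.
Trained networks look in the newest picture that a camera, given by its name, has taken for a name from the list of things; names that differ only in an ending like _2 or _b are one class to them, and where a whole thing is asked for, a point or a joint stands for the part that bears it (a point fixed in the world has none). Each returns a list of dicts, best first, with "conf" (0 to 1); they miss things now and then, are a little off and sometimes report something else, mostly with a low value. They report only what shows in the picture. A call takes as long as a camera call.
- manip.spot_in(label, camera): "bbox" ([left, top, right, bottom] in pixels, round what is visible of it).
- manip.mark_of(label, camera): "at" ([column, row] in pixels: a listed point, or the origin of a listed thing).
The state is a dict: "time_s": time; "joint_positions": joint angles; "qd": joint speeds; "tau": joint torques, N m; "eef_pos": TCP position; "eef_rot": TCP orientation; "force": force on the tool from outside, world axes, zero at the start; "wrist_torque": the same for the moment, N m; "finger_gap": finger opening in mm.
Only numpy, scipy, OpenCV 4.12 (cv2) and the standard library are available. Lean on these libraries where they do the work, as an engineer would, in place of code of your own. Each camera call takes 0.05 s, during which the arm holds its last target.

### The job

Pack the two pivot repair kits from the stock. Blue carrier: the pale steel bush over the post, down on the plate, the bronze washer lying flat on top of that bush, and the thicker, shorter pin standing in the socket; yellow carrier: the bronze bush over the post, down on the plate, and the slimmer, taller pin standing in the socket. Leave the dark grey washer and the dark grey bush where they are in the stock, and let go of everything.

Things in the scene. Friction and masses are not known exactly. Their poses are not given: they have to be found in the camera images.
- blue_carrier: Blue plate 88 x 142 x 14 mm, fixed. Origin: centre of its underside, y along the plate, z up. At (0, +35 mm): upright steel post, diameter 26 mm up to z = 70 mm, then a rounded nose to 89 mm; rings rest on the plate at z = 14 mm. At (0, -35 mm): black round socket, bore 37 mm, flared to 49 mm; mouth at z = 44 mm, floor 17 mm. One carrier is left, one right of the arbor press.
- yellow_carrier: Yellow plate 88 x 142 x 14 mm, fixed. Origin: centre of its underside, y along the plate, z up. At (0, +35 mm): upright steel post, diameter 24 mm up to z = 70 mm, then a rounded nose to 89 mm; rings rest on the plate at z = 14 mm. At (0, -35 mm): black round socket, bore 32 mm, flared to 44 mm; mouth at z = 44 mm, floor 17 mm. Place and yaw vary.
- steel_bush: Pale grey steel bush, a plain ring standing upright: outside diameter 44 mm, 45 mm high, bore 34 mm. Origin: centre of its underside, z up along the axis. Goes over the post of the blue carrier.
- bronze_washer: Bronze (yellowish) thrust washer lying flat: outside diameter 60 mm, 8 mm thick, bore 35 mm. Origin: centre of its underside, z up. Goes over the blue carrier's post, on top of the steel bush, so that its underside is 59 mm above the bench.
- thick_pin: The thicker, shorter of two pale turned pins, standing upright: 30 mm in diameter, 75 mm high. Origin: centre of its underside, z up along the axis. Stands in the socket of the blue carrier.
- bronze_bush: Bronze (yellowish) bush, a plain ring standing upright: outside diameter 40 mm, 35 mm high, bore 32 mm. Origin: centre of its underside, z up along the axis. Goes over the post of the yellow carrier.
- slim_pin: The slimmer, taller of two pale turned pins, standing upright: 25 mm in diameter, 90 mm high. Origin: centre of its underside, z up along the axis. Stands in the socket of the yellow carrier.
- grey_washer: Dark grey steel washer lying flat among the stock: outside diameter 68 mm, 9 mm thick. Origin: centre of its underside. Not needed: to be left where it is. The arbor press (y -0.04 to 0.10 m, from x = 0.38 m on, its head and lever from x = 0.42 m) is fixed between the left and right parts of the bench: carry things round the robot's side of it, x about 0.34 m.
- dark_bush: Dark grey bush standing upright among the stock: outside diameter 36 mm, 50 mm high. Origin: centre of its underside. Not needed: to be left where it is. The fixed red toolbox, 0.16 m high, stands behind the right part of the work: the foot of its front runs from (x, y) = (0.45, -0.05) to (0.53, -0.35) m.

How it is judged:
By the outcome, as a careful person would: the job done as asked, in the order asked, and still so for the second after the job is handed in, with the robot touching nothing.
It also fails if it takes over 138 s, if anything falls off the work surface, if the arm or the gripper's body presses on something with over 40 N, if the wrist force passes 120 N, or if a joint passes its speed limit or range.

## Working session

There is one attempt and no reset: what is moved stays moved. The work goes in short steps, Python scripts to look and compute and a shell command to move; the robot and the scene stay as the last step left them, time stands still between calls to the robot, and variables do not carry over. Pictures are saved under pics/ and viewed, and the job is handed in when it is done.

```bash
ls; mkdir -p pics
python3 - <<'E'
from station import manip
import cv2,numpy as np
s=manip.read_state();print(s)
for n in("side","top"):
    f=manip.grab_frame(n);cv2.imwrite(f"pics/{n}0.png",f["frame"][:,:,::-1]);print(n,f["camera_matrix"].round(1).tolist(),f["cam_to_world"].round(3).tolist(),[k for k in f])
    np.savez(f"pics/{n}0.npz",**{k:f[k] for k in("frame","depth","camera_matrix","cam_to_world")})
E
```

```text
pics
{'time_s': 0.0, 'joint_positions': array([-1.20451290e+00,  3.07553973e-01,  1.50766907e+00,  1.74257385e-06,
        1.32839874e+00, -7.35081575e-02]), 'qd': array([-0.00174773,  0.00052691, -0.00082386, -0.00162414,  0.00210145,
        0.00077653]), 'tau': array([ 4.47390439e-04, -4.57541978e+01, -2.51914036e+01,  1.53062365e-04,
        1.32934190e-02,  2.17124597e-05]), 'eef_pos': array([ 244.50226225, -519.568837  ,  190.89364926]), 'eef_rot': array([-1.00383454e-03,  9.75919728e-01,  2.18127610e-01, -1.47152970e-04]), 'force': array([-0.07883912,  0.62997494,  0.51462487]), 'wrist_torque': array([ 0.0552946 ,  0.00706543, -0.01654592]), 'finger_gap': 85.3684418634999}
side [[419.8, 0.0, 268.0], [0.0, 419.8, 215.5], [0.0, 0.0, 1.0]] [[-0.451, 0.373, -0.811, -589.861], [-0.893, -0.185, 0.411, 559.66], [0.003, 0.909, 0.416, 574.506], [0.0, 0.0, 0.0, 1.0]] ['frame', 'depth', 'camera_matrix', 'cam_to_world']
top [[474.6, 0.0, 276.6], [0.0, 474.6, 208.3], [0.0, 0.0, 1.0]] [[-0.006, 0.989, -0.149, 224.628], [-1.0, -0.008, -0.017, 23.85], [-0.018, 0.149, 0.989, 1233.431], [0.0, 0.0, 0.0, 1.0]] ['frame', 'depth', 'camera_matrix', 'cam_to_world']
```

View pics/side0.png

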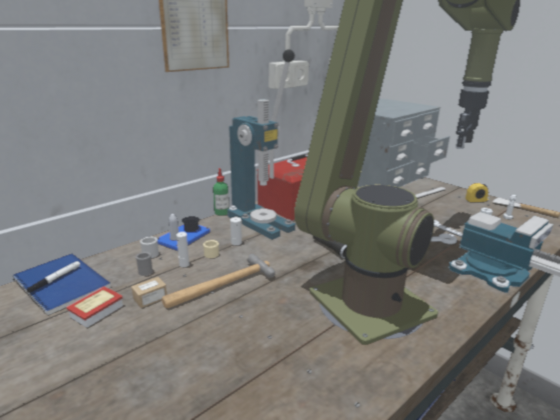

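View pics/top0.png

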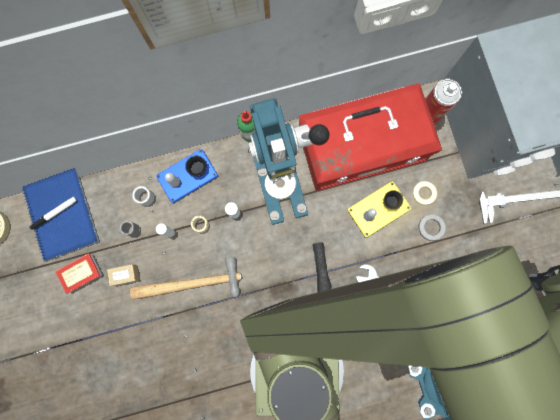

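```bash
cat > h.py <<'E'
import numpy as np,cv2
from station import manip
def load(n): 
    return dict(np.load(f"pics/{n}.npz"))
def snap(cam,name):
    f=manip.grab_frame(cam);cv2.imwrite(f"pics/{name}.png",f["frame"][:,:,::-1])
    np.savez(f"pics/{name}.npz",**{k:f[k] for k in("frame","depth","camera_matrix","cam_to_world")});return f
def cloud(f):
    K=f["camera_matrix"];d=f["depth"];T=f["cam_to_world"]
    v,u=np.mgrid[0:d.shape[0],0:d.shape[1]]
    P=np.stack([(u-K[0,2])/K[0,0]*d,-(v-K[1,2])/K[1,1]*d,-d],-1)
    W=P@T[:3,:3].T+T[:3,3];W[d<=0]=np.nan;return W
def proj(f,p):
    K=f["camera_matrix"];T=f["cam_to_world"];c=T[:3,:3].T@(np.asarray(p,float)-T[:3,3])
    return np.array([K[0,2]+K[0,0]*c[0]/-c[2],K[1,2]-K[1,1]*c[1]/-c[2]])
def at_z(f,px,z):
    K=f["camera_matrix"];T=f["cam_to_world"]
    r=T[:3,:3]@np.array([(px[0]-K[0,2])/K[0,0],-(px[1]-K[1,2])/K[1,1],-1]);o=T[:3,3]
    return o+r*(z-o[2])/r[2]
def crop(f,x0,y0,x1,y1,s,name):
    im=f["frame"][y0:y1,x0:x1,::-1];cv2.imwrite(f"pics/{name}.png",cv2.resize(im,None,fx=s,fy=s,interpolation=cv2.INTER_CUBIC))
E
python3 - <<'E'
from h import *
f=load("top0");crop(f,110,140,260,250,5,"c1");crop(f,340,165,450,250,7,"c2")
W=cloud(f);Z=W[...,2]
z=np.clip(Z,-5,100);z=np.nan_to_num(z)
m=((z+5)/105*255).astype(np.uint8)
c=cv2.applyColorMap(m,cv2.COLORMAP_JET);cv2.imwrite("pics/z1.png",cv2.resize(c[140:250,110:260],None,fx=5,fy=5,interpolation=0))
for l in["blue_carrier","yellow_carrier","steel_bush","bronze_washer","thick_pin","bronze_bush","slim_pin","grey_washer","dark_bush"]:
    for cam in("top","side"):
        r=manip.mark_of(l,cam)[:2];print(l,cam,[(np.round(x["at"],1).tolist(),round(x["conf"],2),at_z(load(cam+"0"),x["at"],0).round(1).tolist()) for x in r])
E
```

```text
blue_carrier top [([187.8, 177.5], 0.68, [495.9, 281.2, 0.0])]
blue_carrier side [([181.9, 235.8], 0.84, [514.3, 286.5, 0.0])]
yellow_carrier top [([378.7, 208.7], 0.65, [407.7, -222.3, 0.0]), ([142.7, 195.6], 0.16, [448.0, 400.2, 0.0])]
yellow_carrier side []
steel_bush top [([145.1, 195.0], 0.59, [449.6, 393.8, 0.0])]
steel_bush side [([153.7, 251.8], 0.81, [455.3, 383.4, 0.0])]
bronze_washer top [([424.1, 192.9], 0.71, [448.7, -342.7, 0.0])]
bronze_washer side [([145.4, 271.5], 0.28, [363.2, 425.5, 0.0])]
thick_pin top [([233.5, 214.0], 0.64, [396.8, 158.4, 0.0])]
thick_pin side [([235.9, 242.9], 0.71, [401.8, 160.3, 0.0])]
bronze_bush top [([199.2, 228.8], 0.61, [358.4, 248.1, 0.0])]
bronze_bush side [([211.6, 258.4], 0.66, [350.1, 252.7, 0.0])]
slim_pin top [([168.9, 228.2], 0.58, [360.5, 327.9, 0.0])]
slim_pin side [([180.7, 263.9], 0.83, [359.4, 334.9, 0.0])]
grey_washer top [([431.5, 229.0], 0.73, [353.3, -356.8, 0.0])]
grey_washer side []
dark_bush top [([132.9, 229.1], 0.73, [358.9, 422.7, 0.0])]
dark_bush side [([143.9, 271.3], 0.6, [365.8, 428.7, 0.0])]
```

View pics/c1.png

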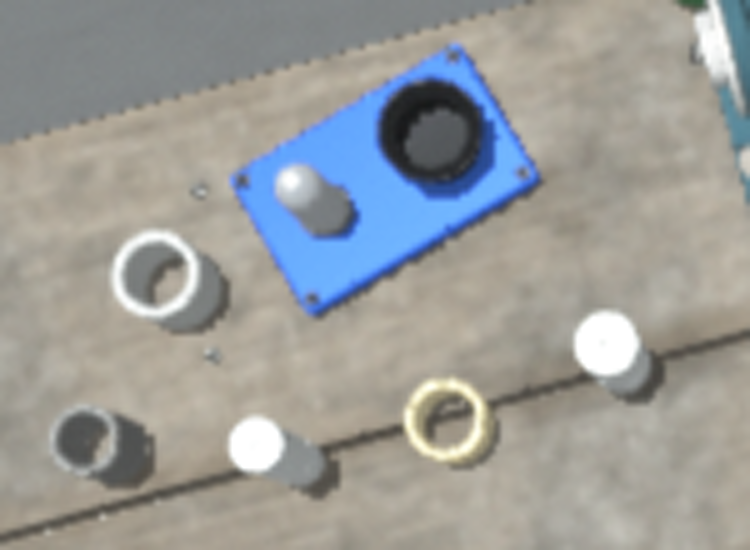

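View pics/c2.png

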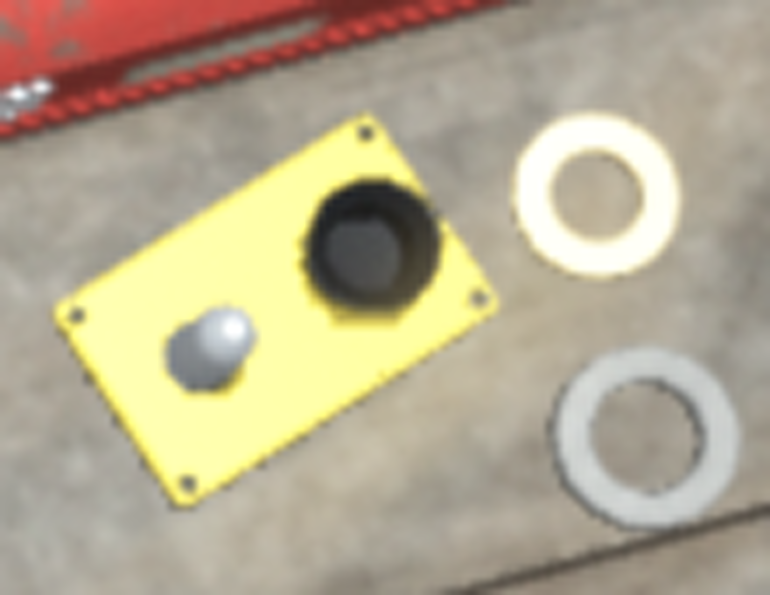

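View pics/z1.png

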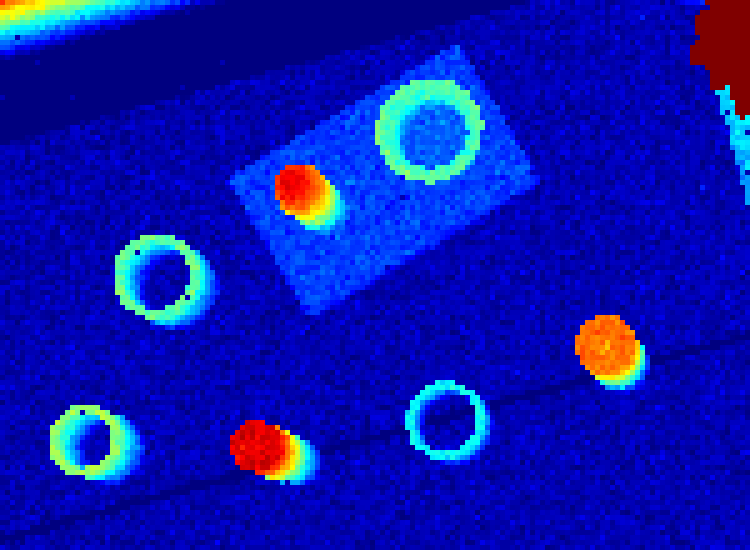

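```bash
cat >> h.py <<'E'
def disc(f,W,xy,H,tol=4,R=45):
    m=(abs(W[...,2]-H)<tol)&(np.hypot(W[...,0]-xy[0],W[...,1]-xy[1])<R)
    n,l,st,_=cv2.connectedComponentsWithStats(m.astype(np.uint8),connectivity=8)
    if n<2:return None
    k=1+st[1:,4].argmax();v,u=np.where(l==k)
    P=np.array([at_z(f,(a,b),H)[:2] for a,b in zip(u,v)],np.float32)
    c,r=cv2.minEnclosingCircle(P);return np.round(P.mean(0),1),np.round(c,1),round(r,1),len(P),np.round(np.median(W[l==k][:,2]),1)
OB=dict(steel_bush=((448,393),45),dark_bush=((360,424),50),thick_pin=((398,158),75),bronze_bush=((356,250),35),slim_pin=((360,330),90),bronze_washer=((448,-342),8),grey_washer=((354,-356),9))
E
python3 - <<'E'
from h import *
for n in("top0","side0"):
    f=load(n);W=cloud(f)
    for k,(xy,H) in OB.items(): print(n,k,disc(f,W,xy,H))
    im=cv2.cvtColor(f["frame"],cv2.COLOR_RGB2HSV)
    for nm,lo,hi,c0,a in(("blue",(105,150,60),(125,255,255),(495,281),0),("yellow",(24,70,100),(34,255,255),(408,-222),0)):
        m=cv2.inRange(im,lo,hi)>0
        m&=(abs(W[...,2]-14)<6)&(np.hypot(W[...,0]-c0[0],W[...,1]-c0[1])<95)
        v,u=np.where(m)
        if len(u)<50: print(nm,"none");continue
        P=np.array([at_z(f,(a,b),14)[:2] for a,b in zip(u,v)],np.float32)
        (c,sz,an)=cv2.minAreaRect(P);print(n,nm,np.round(c,1),np.round(sz,1),round(an,1),len(P))
        print(" rim",disc(f,W,c0,44,5,80))
        for z in(30,40,50,60,70,80,86): 
            m2=(abs(W[...,2]-z)<3)&(np.hypot(W[...,0]-c0[0],W[...,1]-c0[1])<70)
            print("  ",z,m2.sum(),np.round(W[m2].mean(0),1)) if z>48 else 0
E
```

```text
top0 steel_bush (array([438.1, 384.7], dtype=float32), array([441.6, 390.9]), 21.8, 55, np.float64(44.4))
top0 dark_bush (array([357. , 422.9], dtype=float32), array([357.5, 422.9]), 18.3, 63, np.float64(48.9))
top0 thick_pin (array([400.1, 157.4], dtype=float32), array([399.9, 156.7]), 15.3, 107, np.float64(75.5))
top0 bronze_bush (array([367.4, 243.1], dtype=float32), array([367.9, 243.5]), 20.1, 73, np.float64(34.8))
top0 slim_pin (array([349.9, 325.4], dtype=float32), array([350., 325.]), 12.9, 77, np.float64(89.8))
top0 bronze_washer (array([ 447.4, -342.3], dtype=float32), array([ 449.6, -341.5]), 36.3, 247, np.float64(8.7))
top0 grey_washer (array([ 357.2, -355. ], dtype=float32), array([ 358.9, -355.8]), 36.6, 335, np.float64(10.0))
top0 blue [498.6 281.6] [ 86.5 139.2] 30.9 679
 rim (array([518.9, 253.6], dtype=float32), array([517.5, 252.9]), 27.6, 161, np.float64(42.9))
   50 22 [496.1 284.3  49.3]
   60 11 [473.5 307.1  60.4]
   70 11 [477.1 307.8  70.8]
   80 23 [479.3 311.1  80. ]
   86 26 [479.8 312.3  85.9]
top0 yellow [ 405.3 -219.5] [ 87.7 142.4] 31.6 1365
 rim (arr
[... 429 characters left out ...]
.3]), 23.1, 80, np.float64(49.6))
side0 thick_pin (array([396.9, 160.6], dtype=float32), array([397.9, 162.2]), 20.1, 55, np.float64(75.4))
side0 bronze_bush (array([366.3, 246.6], dtype=float32), array([366.4, 247.2]), 23.5, 67, np.float64(34.4))
side0 slim_pin (array([347.4, 328.6], dtype=float32), array([347.3, 330.3]), 16.9, 53, np.float64(91.0))
side0 bronze_washer None
side0 grey_washer None
side0 blue [492.9 289. ] [ 85.  139.1] 30.4 269
 rim (array([519.2, 253.9], dtype=float32), array([514.4, 255.4]), 33.0, 89, np.float64(43.5))
   50 19 [478.8 309.9  49.4]
   60 20 [472.3 316.8  59.8]
   70 20 [472.4 317.2  69.9]
   80 17 [475.1 317.7  80.2]
   86 16 [476.7 315.7  86.2]
yellow none
```

```bash
cat >> h.py <<'E'
from scipy.spatial.transform import Rotation as Ro
def rot(s): q=s["eef_rot"];return Ro.from_quat([q[1],q[2],q[3],q[0]])
def go(xyz,jaw,s=None):
    """print dp, delta_rot to reach TCP xyz, tool down, jaw axis at angle jaw deg (mod 180)"""
    s=s or manip.read_state();R=rot(s);p=s["eef_pos"]
    y0=R.as_matrix()[:,1];cur=np.degrees(np.arctan2(y0[1],y0[0]))
    d=(jaw-cur+90)%180-90;a=np.radians(cur+d)
    y=np.array([np.cos(a),np.sin(a),0]);z=np.array([0,0,-1.]);x=np.cross(y,z)
    Rt=Ro.from_matrix(np.stack([x,y,z],1))
    dp=R.inv().apply(np.asarray(xyz)-p)/300;dr=(R.inv()*Rt).as_rotvec()/(2*np.pi)
    print("t",round(s["time_s"],2),"at",p.round(1),"jaw",cur.round(1),"turn",d.round(1),"q",s["joint_positions"].round(2),"F",s["force"].round(1),"gap",round(s["finger_gap"],1))
    print("dp",dp.round(4).tolist(),"rot",dr.round(4).tolist())
E
python3 - <<'E'
from h import *
f=load("top0");W=cloud(f)
print(at_z(f,(425,192.4),8))
m=(W[...,1]>-60)&(W[...,1]<120)&(W[...,2]>15)&(W[...,0]>200)&(W[...,0]<600)
for x in range(300,560,20):
    k=m&(abs(W[...,0]-x)<10)
    if k.sum(): print(x,k.sum(),np.nanmax(W[k][:,2]).round(),W[k][:,1].min().round(),W[k][:,1].max().round())
# washer by color
hsv=cv2.cvtColor(f["frame"],cv2.COLOR_RGB2GRAY)
m=(hsv>190)&(np.hypot(W[...,0]-447,W[...,1]+342)<40)
v,u=np.where(m);P=np.array([at_z(f,(a,b),8)[:2] for a,b in zip(u,v)],np.float32);print(P.mean(0),cv2.minEnclosingCircle(P),len(P))
g=(hsv>190)&(np.hypot(W[...,0]-440,W[...,1]-391)<40)
v,u=np.where(g);P=np.array([at_z(f,(a,b),45)[:2] for a,b in zip(u,v)],np.float32);print(P.mean(0),cv2.minEnclosingCircle(P),len(P))
go((340,-60,260),-20)
E
```

```text
[ 448.50753296 -342.68350503    8.        ]
300 45 34.0 -60.0 -47.0
320 17 35.0 -60.0 -47.0
360 7 27.0 46.0 59.0
380 128 39.0 -28.0 64.0
400 210 37.0 -34.0 69.0
420 222 319.0 -31.0 75.0
440 848 513.0 -57.0 80.0
460 1011 515.0 -60.0 85.0
480 749 503.0 -60.0 98.0
500 728 387.0 -60.0 96.0
520 574 328.0 -58.0 103.0
540 558 327.0 -58.0 105.0
[ 448.72137 -342.01892] ((448.9898986816406, -342.1340026855469), 31.8994140625) 345
[443.10608 391.65833] ((443.4122009277344, 392.0050964355469), 22.865222930908203) 107
t 1.0 at [ 244.8 -520.3  191.8] jaw -64.8 turn 44.8 q [-1.2   0.31  1.51  0.    1.33 -0.07] F [ 0.4 -0.7 -0.4] gap 85.3
dp [0.9404, -1.2532, -0.2273] rot [0.0, -0.0, -0.1244]
```

```bash
cat >> h.py <<'E'
def G(*wps):
    s=manip.read_state()
    for w in wps: go(w[:3],w[3],s)
E
python3 -c "
from h import *
G((330,-260,260,-40))"
```

```text
t 1.0 at [ 244.8 -520.3  191.8] jaw -64.8 turn 24.8 q [-1.2   0.31  1.51  0.    1.33 -0.07] F [ 0.4 -0.7 -0.4] gap 85.3
dp [0.6264, -0.6642, -0.2273] rot [0.0, -0.0, -0.0689]
```

```bash
python3 -m pendant '{"dp":[[0.626,-0.664,-0.227],[0.626,-0.664,-0.227],[0.626,-0.664,-0.227],[0.626,-0.664,-0.227],[0.626,-0.664,-0.227],[0.626,-0.664,-0.227],[0.626,-0.664,-0.227]],"delta_rot":[[0,0,-0.069],[0,0,-0.069],[0,0,-0.069],[0,0,-0.069],[0,0,-0.069],[0,0,-0.069],[0,0,-0.069]],"hand":[-1,-1,-1,-1,-1,-1,-1]}'; python3 -c "
from h import *
G((335,20,260,5))"
```

```text
time_s: 1.7
eef_pos: [330.9, -256.9, 261.4]
eef_rot: [0.001, 0.905, 0.425, 0.001]
force: [0.4, -0.7, 0.5]
finger_gap: 85.1
t 1.7 at [ 330.9 -256.9  261.4] jaw -39.7 turn 44.7 q [-0.76  0.03  1.68  0.    1.43 -0.07] F [ 0.4 -0.7  0.5] gap 85.1
dp [0.7189, -0.5792, 0.0043] rot [0.0004, -0.0001, -0.1242]
```

```bash
python3 -m pendant '{"dp":[[0.719,-0.579,0.004],[0.719,-0.579,0.004],[0.719,-0.579,0.004],[0.719,-0.579,0.004],[0.719,-0.579,0.004],[0.719,-0.579,0.004],[0.719,-0.579,0.004]],"delta_rot":[[0,0,-0.124],[0,0,-0.124],[0,0,-0.124],[0,0,-0.124],[0,0,-0.124],[0,0,-0.124],[0,0,-0.124]],"hand":[-1,-1,-1,-1,-1,-1,-1]}'; python3 -c "
from h import *
G((370,240,240,34),(442,391,150,34))"
```

```text
time_s: 2.4
eef_pos: [335.0, 22.6, 260.1]
eef_rot: [0.001, 0.674, 0.739, 0.001]
force: [0.2, 0.0, -1.0]
finger_gap: 85.5
t 2.4 at [335.   22.6 260.1] jaw 5.3 turn 28.7 q [-0.06 -0.1   1.81  0.    1.43 -0.15] F [ 0.2  0.  -1. ] gap 85.5
dp [0.7108, 0.1826, 0.0678] rot [0.0005, 0.0001, -0.0798]
t 2.4 at [335.   22.6 260.1] jaw 5.3 turn 28.7 q [-0.06 -0.1   1.81  0.    1.43 -0.15] F [ 0.2  0.  -1. ] gap 85.5
dp [1.1898, 0.467, 0.3689] rot [0.0005, 0.0001, -0.0798]
```

```bash
python3 -m pendant '{"dp":[[0.711,0.183,0.068],[0.711,0.183,0.068],[0.711,0.183,0.068],[0.711,0.183,0.068],[0.711,0.183,0.068]],"delta_rot":[[0,0,-0.08],[0,0,-0.08],[0,0,-0.08],[0,0,-0.08],[0,0,-0.08]],"hand":[-1,-1,-1,-1,-1]}'; python3 -c "
from h import *
G((442,391,110,34))"
```

```text
time_s: 2.9
eef_pos: [372.0, 242.4, 239.3]
eef_rot: [0.001, 0.468, 0.884, 0.001]
force: [0.0, -0.9, -0.1]
finger_gap: 85.2
t 2.9 at [372.  242.4 239.3] jaw 34.2 turn -0.2 q [ 0.48  0.08  1.68 -0.    1.38 -0.11] F [ 0.  -0.9 -0.1] gap 85.2
dp [0.2789, 0.4699, 0.4324] rot [0.0006, 0.0002, 0.0005]
```

```bash
python3 -m pendant '{"dp":[[0.279,0.47,0.432],[0.279,0.47,0.432],[0.279,0.47,0.432],[0.279,0.47,0.432],[0.279,0.47,0.432],[0.279,0.47,0.432]],"delta_rot":[[0,0,0],[0,0,0],[0,0,0],[0,0,0],[0,0,0],[0,0,0]],"hand":[-1,-1,-1,-1,-1,-1]}'; python3 -c "
from h import *
f=snap('side','s1');crop(f,80,160,220,300,5,'s1c')
f=snap('top','t1');crop(f,90,150,240,260,5,'t1c')
G((442,391,11,34))"
```

```text
time_s: 3.5
eef_pos: [442.9, 390.2, 107.6]
eef_rot: [0.001, 0.468, 0.884, -0.001]
force: [-0.7, -0.7, -0.3]
finger_gap: 85.3
t 3.6 at [442.5 389.4 110.3] jaw 34.1 turn -0.1 q [ 0.65  0.4   1.59 -0.    1.15  0.06] F [-0.5  1.  -0.1] gap 85.4
dp [0.0061, 0.0006, 0.3309] rot [0.0004, 0.0003, 0.0004]
```

View pics/s1c.png

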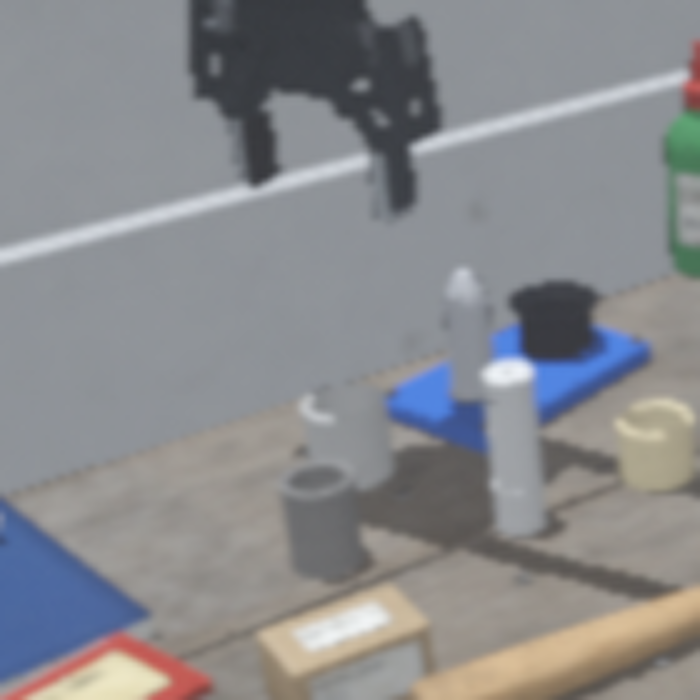

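View pics/t1c.png

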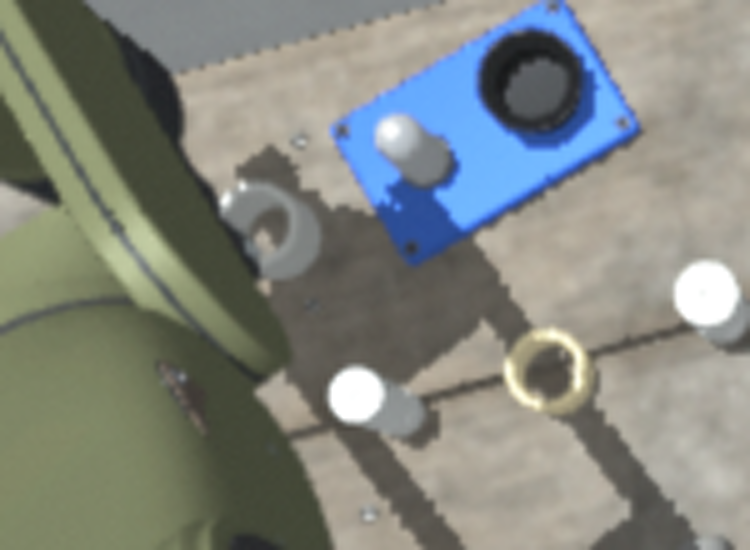

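```bash
python3 -c "
from h import *
f=load('side0')
for p in [(442,390,123),(442,391,45),(442,391,0)]: q=proj(f,p);print(q,(q-[80,160])*5)
"; python3 -m pendant '{"dp":[[0,0,0.2],[0,0,0.2],[0.006,0,0.331],[0.006,0,0.331],[0.006,0,0.331]],"delta_rot":[[0,0,0],[0,0,0],[0,0,0],[0,0,0],[0,0,0]],"hand":[-1,-1,-1,-1,-1]}'; python3 -c "
from h import *
f=snap('side','s2');crop(f,80,160,220,300,5,'s2c')
G((442,391,11,34))"
```

```text
[147.12908771 213.41695543] [335.64543857 267.08477714]
[150.150316   239.97358024] [350.75158002 399.86790119]
[152.02921352 254.5712295 ] [360.14606758 472.8561475 ]
time_s: 4.1
eef_pos: [441.5, 390.0, 12.1]
eef_rot: [0.001, 0.469, 0.883, 0.0]
force: [-0.7, 0.5, 1.6]
finger_gap: 85.6
t 4.15 at [442.6 390.9  13. ] jaw 34.1 turn -0.1 q [ 0.65  0.51  1.69 -0.    0.94  0.06] F [ 0.1  0.5 -0. ] gap 85.2
dp [0.0014, -0.0017, 0.0067] rot [0.0007, 0.0003, 0.0003]
```

View pics/s2c.png

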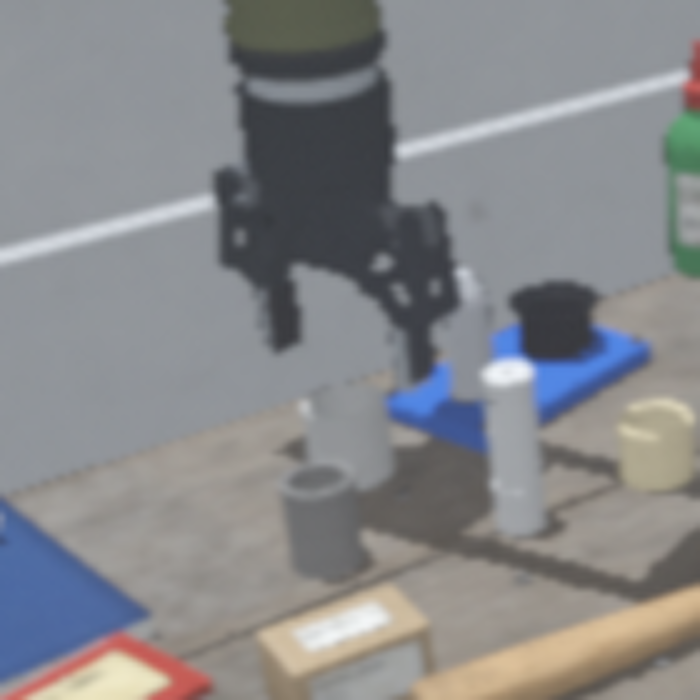

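```bash
python3 -c "
from h import *
f=load('s2');W=cloud(f)
for (x,y) in [(280,335),(285,320),(418,365),(420,350),(400,350),(310,200),(330,230),(320,92)]:
  u,v=80+x//5,160+y//5;print((x,y),f['depth'][v,u].round(),W[v,u].round(1))
"; python3 -c "
from h import *
print(manip.read_state()['eef_pos'])"
```

```text
(280, 335) 1128.0 [473.3 418.3  76. ]
(285, 320) 1126.0 [473.1 414.7  84.2]
(418, 365) 1082.0 [392.6 364.8  82.6]
(420, 350) 1082.0 [394.7 361.   89.4]
(400, 350) 1076.0 [394.2 371.2  91.9]
(310, 200) 1069.0 [436.5 399.3 164.6]
(330, 230) 1053.0 [410.8 395.6 157.2]
(320, 92) 1021.0 [407.9 392.3 231.7]
[442.64984908 390.93286491  13.00907685]
```

```bash
python3 -c "
from h import *
f=load('side0');W=cloud(f);crop(f,430,60,520,160,6,'s0c')
print(proj(f,(244.8,-520.3,205)),proj(f,(244.8,-520.3,250)))
m=(np.hypot(W[...,0]-245,W[...,1]+520)<100)&(W[...,2]>100);
print(np.nanmin(W[m][:,2]),np.percentile(W[m][:,2],[0.5,2,5]))
v,u=np.where(m);k=np.argsort(v)[-8:];print([(u[i],v[i],W[v[i],u[i]].round().tolist()) for i in k])
f=load('top0');W=cloud(f)
for n in('s1','s2'):
  f=load(n);W=cloud(f);m=(np.hypot(W[...,0]-442,W[...,1]-391)<75)&(W[...,2]>50);P=W[m];print(n,np.sort(P[:,2])[:30:3].round())
"
```

```text
[461.15284072 157.81152042] [464.0764476 143.2755077]
243.90115920189697 [249.36551183 261.14751611 286.43550862]
[(np.int64(464), np.int64(147), [215.0, -485.0, 250.0]), (np.int64(457), np.int64(148), [227.0, -472.0, 246.0]), (np.int64(458), np.int64(148), [226.0, -474.0, 246.0]), (np.int64(459), np.int64(148), [223.0, -475.0, 246.0]), (np.int64(460), np.int64(148), [219.0, -474.0, 248.0]), (np.int64(461), np.int64(148), [217.0, -475.0, 248.0]), (np.int64(462), np.int64(148), [217.0, -479.0, 247.0]), (np.int64(463), np.int64(148), [215.0, -481.0, 248.0])]
s1 [ 51.  54.  60.  62.  65.  69.  73. 161. 162. 163.]
s2 [52. 54. 57. 60. 63. 66. 67. 68. 68. 69.]
```

View pics/s0c.png

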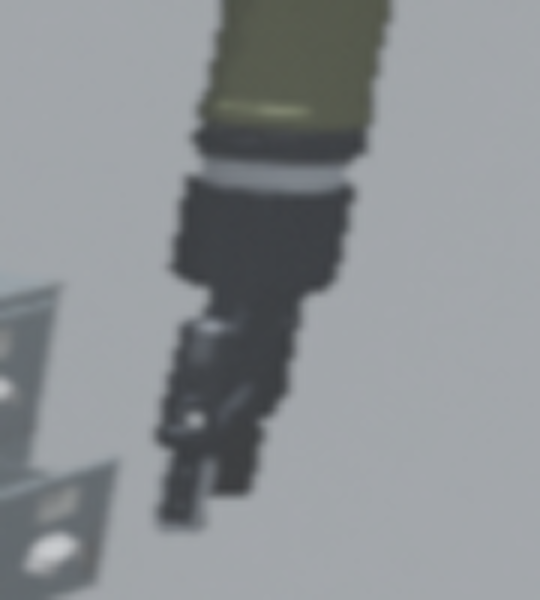

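```bash
python3 -m pendant '{"dp":[[0,0,0.05],[0,0,0.1],[0,0,0.1]],"delta_rot":[[0,0,0],[0,0,0],[0,0,0]],"hand":[-1,-1,-1]}'; python3 -c "
from h import *
f=snap('side','s3');crop(f,80,160,220,300,5,'s3c')
f=snap('top','t3');crop(f,90,150,240,260,5,'t3c')
W=cloud(f)
f=load('s3');W=cloud(f);m=(np.hypot(W[...,0]-442,W[...,1]-391)<75)&(np.hypot(W[...,0]-442,W[...,1]-391)>28)&(W[...,2]>15);P=W[m];print(np.sort(P[:,2])[:30:3].round())
G((442,391,11,34))"
```

```text
time_s: 4.45
eef_pos: [443.0, 390.9, -16.0]
eef_rot: [0.002, 0.469, 0.883, 0.002]
force: [-0.5, 0.2, 0.6]
finger_gap: 85.4
[15. 15. 15. 15. 16. 16. 16. 16. 17. 18.]
t 4.55 at [443.7 391.5 -15.2] jaw 34.1 turn -0.1 q [ 0.65  0.55  1.71 -0.    0.87  0.06] F [-0.5 -0.1 -0.5] gap 85.1
dp [0.0015, -0.005, -0.0873] rot [0.0011, 0.0003, 0.0003]
```

View pics/s3c.png

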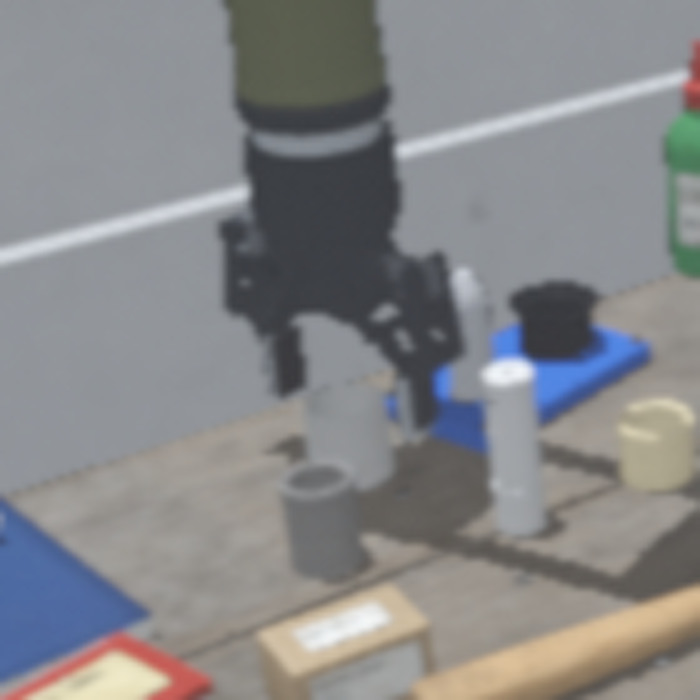

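```bash
cat >> h.py <<'E'
def tips(f,xy,jaw,zmin=5,half=50,rad=16):
    W=cloud(f);g=f["frame"].max(2);a=np.radians(jaw);out=[]
    for s in(1,-1):
        c=(xy[0]+s*half*np.cos(a),xy[1]+s*half*np.sin(a))
        m=(np.hypot(W[...,0]-c[0],W[...,1]-c[1])<rad)&(W[...,2]>zmin)&(g<95)
        P=W[m];P=P[P[:,2].argsort()][:12];out.append((P[:,2].round().tolist(),P[:,:2].mean(0).round(1).tolist()) if len(P) else None)
    return out
E
python3 -c "
from h import *
for n,z in(('s1',110.3),('s2',13),('s3',-15.2)): print(n,z,tips(load(n),(442,390.5),34,15))
"
```

```text
s1 110.3 [([166.0, 166.0, 167.0, 167.0, 168.0, 169.0, 169.0, 170.0, 170.0, 170.0, 170.0, 170.0], [476.2, 415.9]), ([170.0, 172.0, 173.0, 173.0, 174.0, 174.0, 174.0, 175.0, 176.0, 176.0, 176.0, 177.0], [395.4, 362.8])]
s2 13 [([69.0, 71.0, 71.0, 72.0, 72.0, 72.0, 73.0, 73.0, 74.0, 74.0, 75.0, 76.0], [476.0, 415.7]), ([77.0, 79.0, 80.0, 80.0, 80.0, 81.0, 82.0, 83.0, 83.0, 83.0, 84.0, 85.0], [394.2, 363.1])]
s3 -15.2 [([42.0, 42.0, 44.0, 44.0, 45.0, 45.0, 45.0, 46.0, 46.0, 48.0, 48.0, 48.0], [476.0, 417.2]), ([48.0, 49.0, 50.0, 51.0, 51.0, 51.0, 53.0, 53.0, 54.0, 54.0, 55.0, 55.0], [394.5, 364.0])]
```

```bash
python3 -m pendant '{"dp":[[0,0,0.05],[0,0,0.05],[0,0,0.05],[0,0,0.05],[0,0,0.05],[0,0,0.05],[0,0,0.05],[0,0,0.05],[0,0,0.05],[0,0,0.05]],"delta_rot":[[0,0,0],[0,0,0],[0,0,0],[0,0,0],[0,0,0],[0,0,0],[0,0,0],[0,0,0],[0,0,0],[0,0,0]],"hand":[-1,-1,1,1,1,1,1,1,1,1]}'; python3 -c "
from h import *
f=snap('side','s4');crop(f,80,160,220,300,5,'s4c')
print(tips(f,(442,390.5),34,5,30))
G((442,391,11,34))"
```

```text
time_s: 5.55
eef_pos: [444.4, 392.1, -28.9]
eef_rot: [0.003, 0.469, 0.883, 0.003]
force: [0.5, 0.2, 5.7]
finger_gap: 42.7
[([49.0, 49.0, 50.0, 50.0, 51.0, 52.0, 52.0, 52.0, 52.0, 52.0, 53.0, 53.0], [460.7, 406.0]), ([22.0, 23.0, 23.0, 23.0, 24.0, 24.0, 25.0, 26.0, 26.0, 27.0, 28.0, 28.0], [416.0, 374.3])]
t 5.6 at [444.3 392.  -28.9] jaw 34.1 turn -0.1 q [ 0.65  0.56  1.72 -0.    0.84  0.06] F [-1.2 -0.1  5.5] gap 42.7
dp [0.0012, -0.0072, -0.1332] rot [0.0013, 0.0003, 0.0003]
```

View pics/s4c.png

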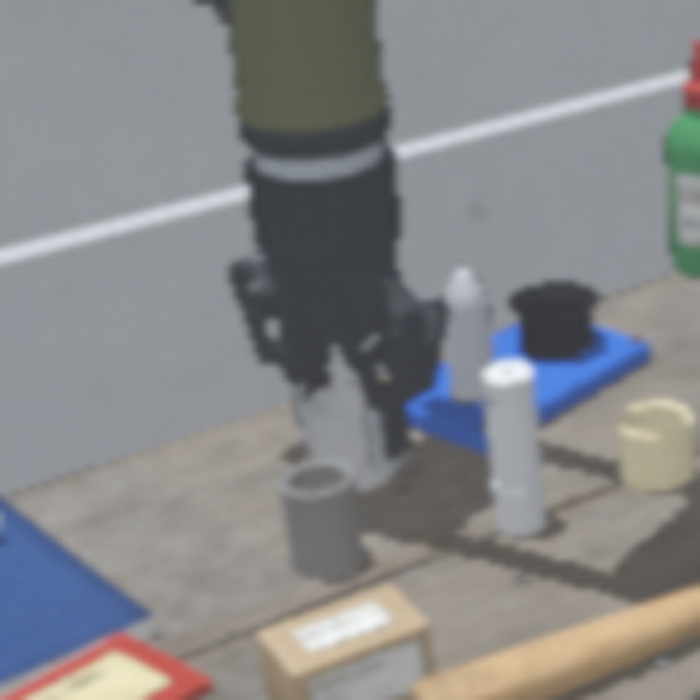

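```bash
python3 -c "
from h import *
G((444,392,85,34.4),(479,311,85,34.4))"
```

```text
t 5.6 at [444.3 392.  -28.9] jaw 34.1 turn 0.3 q [ 0.65  0.56  1.72 -0.    0.84  0.06] F [-1.2 -0.1  5.5] gap 42.7
dp [-0.0002, 0.0022, -0.3798] rot [0.0013, 0.0003, -0.0008]
t 5.6 at [444.3 392.  -28.9] jaw 34.1 turn 0.3 q [ 0.65  0.56  1.72 -0.    0.84  0.06] F [-1.2 -0.1  5.5] gap 42.7
dp [-0.2892, -0.0526, -0.3798] rot [0.0013, 0.0003, -0.0008]
```

```bash
python3 -m pendant '{"dp":[[0,0,-0.15],[0,0.002,-0.3],[0,0.002,-0.38],[-0.15,-0.025,-0.38],[-0.289,-0.053,-0.38],[-0.289,-0.053,-0.38],[-0.289,-0.053,-0.38],[-0.289,-0.053,-0.38]],"delta_rot":[[0.001,0,0],[0.001,0,0],[0.001,0,-0.001],[0.001,0,-0.001],[0.001,0,-0.001],[0.001,0,-0.001],[0.001,0,-0.001],[0.001,0,-0.001]],"hand":[1,1,1,1,1,1,1,1]}'; python3 -c "
from h import *
f=snap('side','s5');crop(f,110,140,230,270,5,'s5c')
f=snap('top','t5');crop(f,110,120,260,230,5,'t5c')
G((479,311,85,34))"
```

```text
time_s: 6.4
eef_pos: [478.5, 311.5, 85.0]
eef_rot: [0.001, 0.466, 0.885, 0.001]
force: [0.1, 0.4, -1.2]
finger_gap: 42.9
t 6.5 at [478.4 311.9  84.9] jaw 34.5 turn -0.5 q [ 0.5   0.4   1.66 -0.    1.08 -0.1 ] F [ 1.   0.  -1.3] gap 42.9
dp [-0.0036, -0.0, -0.0003] rot [0.0003, 0.0002, 0.0015]
```

View pics/s5c.png

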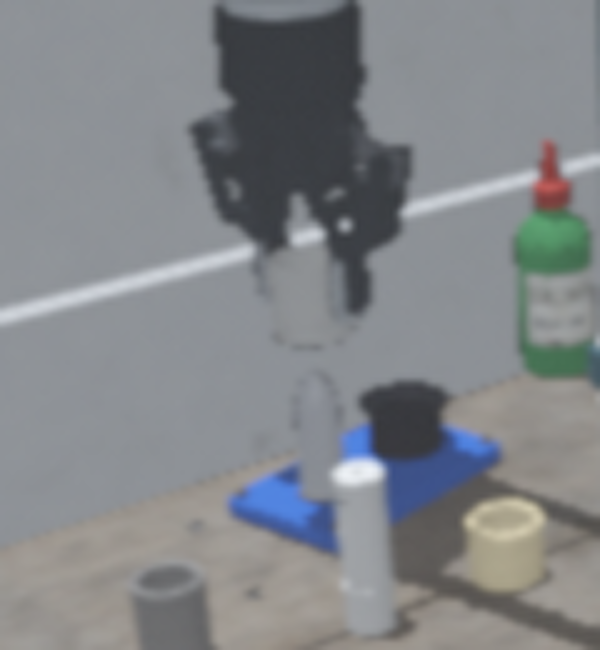

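View pics/t5c.png

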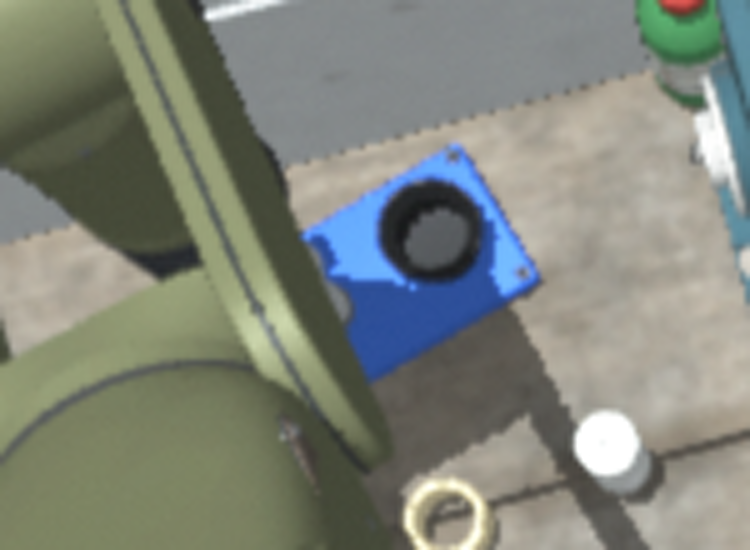

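```bash
cat >> h.py <<'E'
def show(f,x0,y0,s,pts):
    for p in pts: q=proj(f,p);print(p,((q+.5-[x0,y0])*s-.5).round(1))
E
python3 -c "
from h import *
f=load('s5');W=cloud(f)
show(f,110,140,5,[(479,311,14),(479,311,50),(479,311,70),(479,311,114),(479,311,136),(479,311,158)])
# row-wise silhouettes: print gray rows
g=f['frame'].astype(int).mean(2)
for v in (195,200,204,218,222,226,230,234): print(v,g[v,150:192].astype(int).tolist())
for v in (200,204): print(v,[tuple(W[v,u].round().astype(int)) for u in range(162,182,2)])
for v in (222,230,234): print(v,[tuple(W[v,u].round().astype(int)) for u in range(168,180,2)])
"
```

```text
(479, 311, 14) [335.3 493.4]
(479, 311, 50) [329.7 437. ]
(479, 311, 70) [326.5 405. ]
(479, 311, 114) [319.4 333.1]
(479, 311, 136) [315.8 296.2]
(479, 311, 158) [312.1 258.8]
195 [148, 147, 146, 145, 146, 145, 145, 145, 145, 144, 138, 125, 121, 130, 138, 142, 143, 144, 144, 145, 145, 145, 144, 143, 140, 131, 127, 126, 108, 79, 65, 64, 63, 78, 115, 139, 145, 145, 145, 146, 146, 145]
200 [145, 145, 145, 146, 145, 146, 145, 145, 145, 145, 146, 144, 141, 137, 137, 140, 143, 144, 146, 145, 146, 146, 145, 144, 141, 133, 128, 128, 115, 90, 70, 64, 69, 89, 120, 140, 144, 145, 145, 145, 146, 146]
204 [145, 146, 146, 146, 146, 146, 145, 146, 146, 145, 146, 146, 145, 145, 143, 141, 142, 143, 145, 145, 146, 146, 145, 143, 142, 140, 136, 133, 133, 131, 131, 134, 139, 144, 145, 145, 145, 145, 145, 145, 145, 144]
218 [146, 145, 145, 145, 146, 146, 145, 145, 145, 145, 145, 145, 146, 145, 146, 145, 146, 145, 142, 140, 141, 144, 149, 149, 144, 136, 129, 132, 142, 145, 143, 137, 118, 97, 81, 69, 67, 66, 65, 66, 66, 67]
222 [145, 145, 145, 146, 145, 144, 144, 144, 145, 146, 145, 146, 145, 145, 145, 14
[... 1837 characters left out ...]
, (np.int64(468), np.int64(316), np.int64(72)), (np.int64(468), np.int64(311), np.int64(70)), (np.int64(477), np.int64(303), np.int64(65))]
230 [(np.int64(566), np.int64(315), np.int64(3)), (np.int64(478), np.int64(328), np.int64(45)), (np.int64(471), np.int64(324), np.int64(47)), (np.int64(469), np.int64(319), np.int64(47)), (np.int64(468), np.int64(313), np.int64(46)), (np.int64(470), np.int64(307), np.int64(44))]
234 [(np.int64(513), np.int64(327), np.int64(16)), (np.int64(481), np.int64(328), np.int64(31)), (np.int64(477), np.int64(323), np.int64(32)), (np.int64(473), np.int64(319), np.int64(32)), (np.int64(469), np.int64(314), np.int64(33)), (np.int64(350), np.int64(337), np.int64(93))]
```

```bash
cat >> h.py <<'E'
from scipy.optimize import least_squares
def cyl(f,c0,r,z0,z1,pad=6,dark=None,it=6):
    W=cloud(f);g=f["frame"].mean(2);c=np.array(c0,float)
    for _ in range(it):
        d=np.hypot(W[...,0]-c[0],W[...,1]-c[1])
        m=(W[...,2]>z0)&(W[...,2]<z1)&(abs(d-r)<pad)
        if dark: m&=g>dark
        P=W[m][:,:2]
        if len(P)<8:return None
        o=least_squares(lambda q:np.hypot(P[:,0]-q[0],P[:,1]-q[1])-r,c,loss="soft_l1",f_scale=1.5);c=o.x
    return c.round(1),len(P),np.abs(o.fun).mean().round(2)
E
python3 -c "
from h import *
for n in('side0','s1','s5'):
  f=load(n);print(n,'post',cyl(f,(479,311),13,22,70,8,90))
f=load('s5');print('bush',cyl(f,(478,311),22,118,142,7,95), cyl(f,(478,311),22,116,128,7,95))
f=load('side0')
print('steel',cyl(f,(442,391),22,4,42,7,70),'thick',cyl(f,(399,157),15,5,72,7,70),'slim',cyl(f,(350,325),12.5,5,86,7,70),'bb',cyl(f,(367,244),20,3,32,7,70))
f=load('top0')
print('top post',cyl(f,(479,311),13,22,68,8,70),'Y',cyl(f,(386,-190),12,22,68,8,70))
"
```

```text
side0 post (array([481.9, 315.2]), 136, np.float64(1.23))
s1 post (array([482. , 314.7]), 131, np.float64(1.29))
s5 post (array([481.8, 314.8]), 132, np.float64(1.34))
bush (array([476. , 312.4]), 127, np.float64(1.87)) (array([476.6, 312.8]), 63, np.float64(1.35))
steel (array([442.3, 394.6]), 209, np.float64(1.79)) thick (array([400.3, 159.3]), 231, np.float64(1.21)) slim (array([350.1, 327.6]), 276, np.float64(1.15)) bb (array([367.9, 246.1]), 181, np.float64(1.6))
top post (array([481.7, 313.3]), 57, np.float64(0.63)) Y (array([ 387.6, -190.9]), 36, np.float64(0.43))
```

```bash
python3 -c "
from h import *
G((483.5,313.5,85,34.4),(483.5,313.5,-14,34.4))"
```

```text
t 6.5 at [478.4 311.9  84.9] jaw 34.5 turn -0.1 q [ 0.5   0.4   1.66 -0.    1.08 -0.1 ] F [ 1.   0.  -1.3] gap 42.9
dp [-0.0053, 0.0171, -0.0003] rot [0.0003, 0.0002, 0.0004]
t 6.5 at [478.4 311.9  84.9] jaw 34.5 turn -0.1 q [ 0.5   0.4   1.66 -0.    1.08 -0.1 ] F [ 1.   0.  -1.3] gap 42.9
dp [-0.0048, 0.0164, 0.3297] rot [0.0003, 0.0002, 0.0004]
```

```bash
python3 -m pendant '{"dp":[[-0.005,0.017,0],[-0.005,0.017,0],[-0.005,0.017,0.05],[-0.005,0.017,0.1],[-0.005,0.017,0.15],[-0.005,0.017,0.15]],"delta_rot":[[0,0,0],[0,0,0],[0,0,0],[0,0,0],[0,0,0],[0,0,0]],"hand":[1,1,1,1,1,1]}'; python3 -c "
from h import *
f=snap('side','s6');crop(f,110,140,230,270,5,'s6c')
print(cyl(f,(482,314),13,22,60,8,90),cyl(f,(482,314),22,72,90,7,95))
G((483.5,313.5,-14,34.4))"
```

```text
time_s: 7.1
eef_pos: [481.8, 313.1, 37.9]
eef_rot: [-0.0, 0.465, 0.885, -0.001]
force: [-0.6, 0.0, -1.4]
finger_gap: 43.0
(array([482.1, 315. ]), 101, np.float64(1.49)) (array([479.1, 314.3]), 92, np.float64(1.8))
t 7.15 at [482.5 313.5  38.9] jaw 34.6 turn -0.2 q [ 0.5   0.46  1.7  -0.    0.98 -0.1 ] F [ 0.9  0.1 -1.5] gap 42.8
dp [-0.0015, 0.0028, 0.1765] rot [-0.0001, 0.0002, 0.0005]
```

View pics/s6c.png

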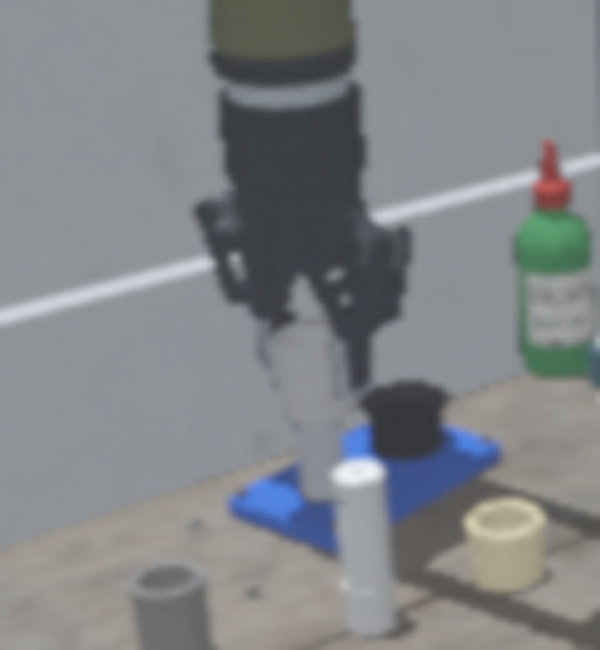

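```bash
python3 -m pendant '{"dp":[[0,0.007,0.03],[0,0.007,0.06],[0,0.007,0.09],[0,0.007,0.12],[0,0.007,0.15],[0,0.007,0.176],[0,0.007,0.176],[0,0.007,0.176]],"delta_rot":[[0,0,0],[0,0,0],[0,0,0],[0,0,0],[0,0,0],[0,0,0],[0,0,0],[0,0,0]],"hand":[1,1,1,1,1,1,1,1]}'; python3 -c "
from h import *
f=snap('side','s7');crop(f,110,140,230,270,5,'s7c')
print(cyl(f,(482,314),22,20,50,7,95))
G((483.5,313.5,-14,34.4))"
```

```text
time_s: 7.95
eef_pos: [484.2, 314.5, -14.2]
eef_rot: [0.0, 0.465, 0.885, -0.001]
force: [0.2, 0.1, -1.0]
finger_gap: 43.3
(array([482.6, 317. ]), 116, np.float64(1.65))
t 8.0 at [484.3 314.6 -14.1] jaw 34.6 turn -0.2 q [ 0.5   0.53  1.74 -0.    0.87 -0.1 ] F [-0.   0.8 -1.7] gap 42.7
dp [-0.0014, -0.0044, -0.0002] rot [-0.0001, 0.0002, 0.0005]
```

View pics/s7c.png

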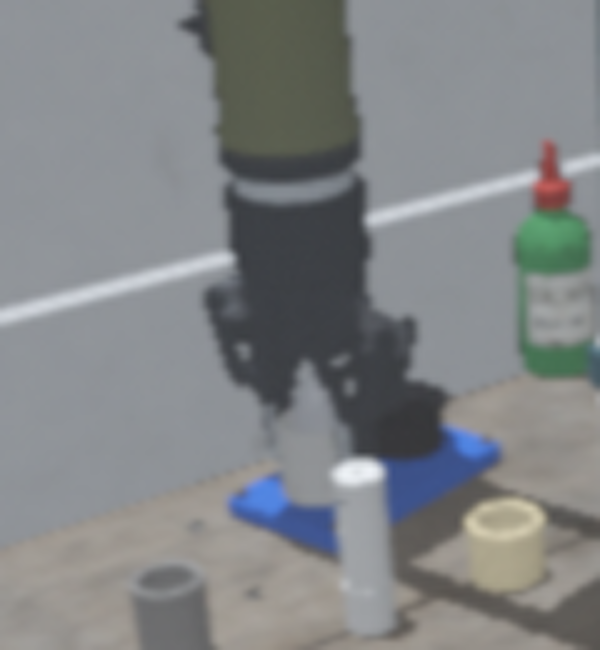

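```bash
python3 -m pendant '{"dp":[[0,0,0],[0,0,0],[0,0,0],[0,0,0],[0,0,0],[0,0,-0.1],[0,0,-0.25],[0,0,-0.4],[0,0,-0.55],[0,0,-0.55]],"delta_rot":[[0,0,0],[0,0,0],[0,0,0],[0,0,0],[0,0,0],[0,0,0],[0,0,0],[0,0,0],[0,0,0],[0,0,0]],"hand":[-1,-1,-1,-1,-1,-1,-1,-1,-1,-1]}'; python3 -c "
from h import *
f=snap('side','s8');crop(f,110,140,230,270,5,'s8c')
print(cyl(f,(482,314),22,18,55,7,95),cyl(f,(482,314),13,63,71,7,95))
G((336,40,190,10),(360,200,190,10))"
```

```text
time_s: 9.0
eef_pos: [489.0, 317.4, 158.2]
eef_rot: [0.004, 0.465, 0.885, 0.005]
force: [1.1, 0.5, -0.2]
finger_gap: 85.1
(array([482.7, 316.6]), 153, np.float64(1.42)) (array([481.7, 314.6]), 24, np.float64(1.05))
t 9.05 at [487.1 316.4 155.1] jaw 34.6 turn -24.6 q [ 0.5   0.34  1.55 -0.    1.24 -0.1 ] F [-0.2  0.2 -0.6] gap 85.5
dp [-0.4731, -0.9363, -0.1231] rot [0.0013, 0.0, 0.0682]
t 9.05 at [487.1 316.4 155.1] jaw 34.6 turn -24.6 q [ 0.5   0.34  1.55 -0.    1.24 -0.1 ] F [-0.2  0.2 -0.6] gap 85.5
dp [-0.0793, -0.5679, -0.1209] rot [0.0013, 0.0, 0.0682]
```

View pics/s8c.png

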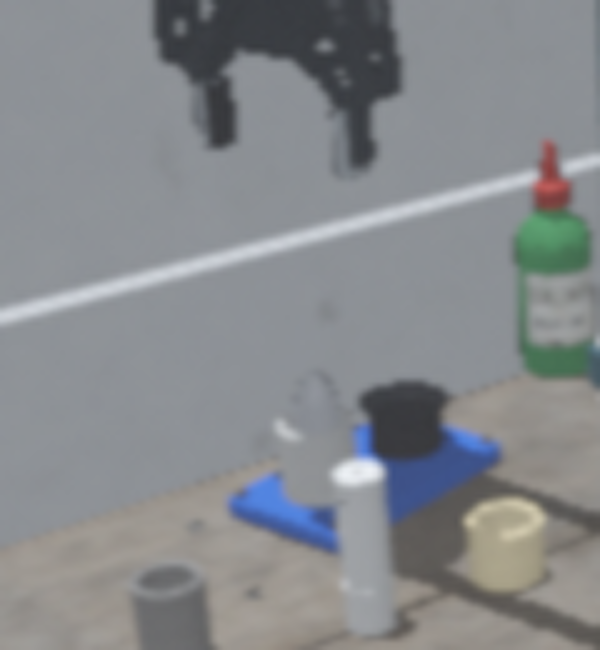

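```bash
python3 -m pendant '{"dp":[[-0.079,-0.568,-0.121],[-0.079,-0.568,-0.121],[-0.079,-0.568,-0.121],[-0.079,-0.568,-0.121],[-0.473,-0.936,-0.123],[-0.473,-0.936,-0.123],[-0.473,-0.936,-0.123],[-0.473,-0.936,-0.123]],"delta_rot":[[0.001,0,0],[0.001,0,0.02],[0.001,0,0.04],[0.001,0,0.068],[0.001,0,0.068],[0.001,0,0.068],[0.001,0,0.068],[0.001,0,0.068]],"hand":[-1,-1,-1,-1,-1,-1,-1,-1]}'; python3 -c "
from h import *
G((350,-200,170,-40),(370,-230,170,-60))"
```

```text
time_s: 9.85
eef_pos: [333.1, 36.3, 188.6]
eef_rot: [-0.0, 0.644, 0.765, -0.001]
force: [0.1, 0.9, -0.1]
finger_gap: 85.1
t 9.85 at [333.1  36.3 188.6] jaw 9.8 turn -49.8 q [-0.02 -0.04  1.94 -0.    1.24 -0.19] F [ 0.1  0.9 -0.1] gap 85.1
dp [-0.7856, -0.079, 0.0629] rot [-0.0002, 0.0003, 0.1384]
t 9.85 at [333.1  36.3 188.6] jaw 9.8 turn -69.8 q [-0.02 -0.04  1.94 -0.    1.24 -0.19] F [ 0.1  0.9 -0.1] gap 85.1
dp [-0.8955, -0.0304, 0.0629] rot [-0.0002, 0.0003, 0.194]
```

```bash
python3 -c "
from h import *
G((345,-180,170,53),(350,-200,170,53))"
```

```text
t 9.85 at [333.1  36.3 188.6] jaw 9.8 turn 43.2 q [-0.02 -0.04  1.94 -0.    1.24 -0.19] F [ 0.1  0.9 -0.1] gap 85.1
dp [-0.7171, -0.084, 0.0628] rot [-0.0003, 0.0001, -0.1199]
t 9.85 at [333.1  36.3 188.6] jaw 9.8 turn 43.2 q [-0.02 -0.04  1.94 -0.    1.24 -0.19] F [ 0.1  0.9 -0.1] gap 85.1
dp [-0.7856, -0.079, 0.0629] rot [-0.0003, 0.0001, -0.1199]
```

```bash
python3 -m pendant '{"dp":[[-0.717,-0.084,0.063],[-0.717,-0.084,0.063],[-0.717,-0.084,0.063],[-0.717,-0.084,0.063],[-0.786,-0.079,0.063],[-0.786,-0.079,0.063],[-0.786,-0.079,0.063]],"delta_rot":[[0,0,-0.12],[0,0,-0.12],[0,0,-0.12],[0,0,-0.12],[0,0,-0.12],[0,0,-0.12],[0,0,-0.12]],"hand":[-1,-1,-1,-1,-1,-1,-1]}'; python3 -c "
from h import *
G((450,-343,60,53),(450,-343,-30,53))"
```

```text
time_s: 10.55
eef_pos: [350.0, -204.3, 168.6]
eef_rot: [-0.001, 0.317, 0.948, -0.002]
force: [-0.1, 0.9, 0.3]
finger_gap: 85.7
t 10.55 at [ 350.  -204.3  168.6] jaw 53.0 turn -0.0 q [-0.63  0.09  1.86 -0.    1.19 -1.55] F [-0.1  0.9  0.3] gap 85.7
dp [-0.5448, -0.1676, 0.3621] rot [-0.0006, -0.0001, 0.0]
t 10.55 at [ 350.  -204.3  168.6] jaw 53.0 turn -0.0 q [-0.63  0.09  1.86 -0.    1.19 -1.55] F [-0.1  0.9  0.3] gap 85.7
dp [-0.545, -0.1665, 0.6621] rot [-0.0006, -0.0001, 0.0]
```

```bash
python3 -m pendant '{"dp":[[-0.54,-0.167,0.1],[-0.54,-0.167,0.2],[-0.54,-0.167,0.3],[-0.54,-0.167,0.362],[-0.54,-0.167,0.362],[-0.54,-0.167,0.362],[-0.54,-0.167,0.362]],"delta_rot":[[-0.0006,0,0],[-0.0006,0,0],[-0.0006,0,0],[-0.0006,0,0],[-0.0006,0,0],[-0.0006,0,0],[-0.0006,0,0]],"hand":[-1,-1,-1,-0.65,-0.65,-0.65,-0.65]}'; python3 -c "
from h import *
f=snap('top','t9');crop(f,340,130,460,230,6,'t9c');snap('side','s9')
G((449.5,-342,-25,53))"
```

```text
time_s: 11.25
eef_pos: [447.8, -340.6, 59.8]
eef_rot: [-0.002, 0.317, 0.948, 0.001]
force: [-0.3, 0.0, 0.3]
finger_gap: 70.7
t 11.35 at [ 448.7 -341.1   61.4] jaw 53.0 turn -0.0 q [-0.73  0.42  1.7   0.    1.02 -1.65] F [-0.6  1.2  0.2] gap 70.4
dp [-0.004, -0.0008, 0.2881] rot [0.0, 0.0, 0.0001]
```

View pics/t9c.png

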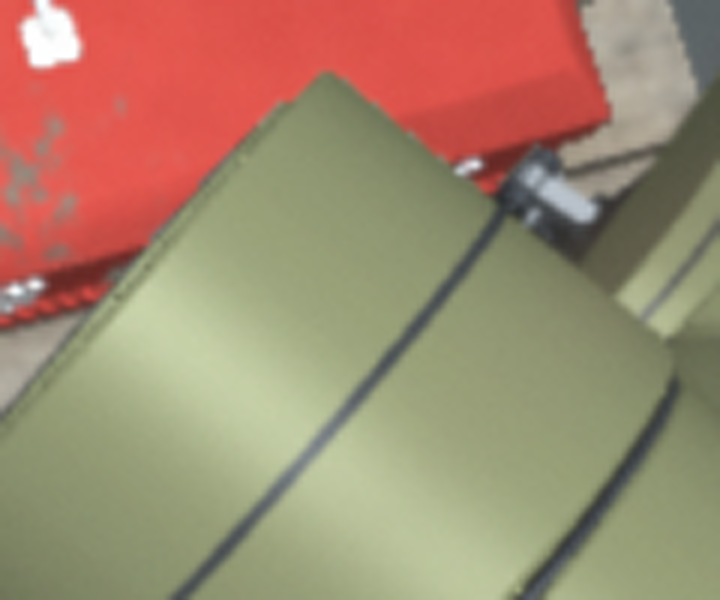

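View pics/s9.png

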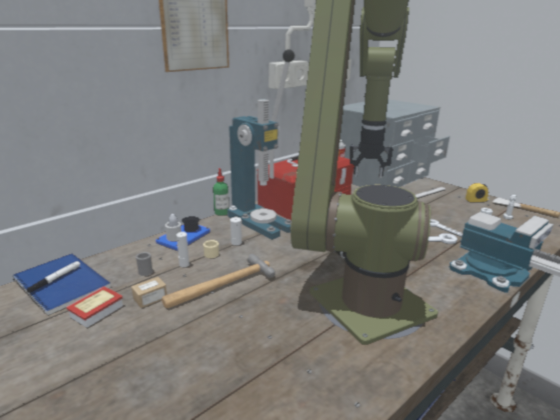

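```bash
python3 -m pendant '{"dp":[[-0.004,0,0.15],[-0.004,0,0.27],[-0.004,0,0.29],[-0.004,0,0.29]],"delta_rot":[[0,0,0],[0,0,0],[0,0,0],[0,0,0]],"hand":[-0.65,-0.65,-0.65,-0.65]}';python3 -m pendant '{"dp":[[0,0,0.01],[0,0,0.02],[0,0,0.03],[0,0,0.03]],"delta_rot":[[0,0,0],[0,0,0],[0,0,0],[0,0,0]],"hand":[-0.65,-0.65,-0.65,-0.65]}'; python3 -c "
from h import *
G((449.5,-342,-40,53))
f=snap('side','s10');crop(f,320,100,440,220,6,'s10c');
print(tips(f,(449.5,-342),53,-5,42))"
```

```text
time_s: 11.75
eef_pos: [449.2, -340.9, -25.0]
eef_rot: [-0.0, 0.317, 0.949, 0.0]
force: [-0.1, -0.1, 0.1]
finger_gap: 70.6
time_s: 12.15
eef_pos: [449.4, -341.1, -33.5]
eef_rot: [0.0, 0.317, 0.949, 0.0]
force: [-0.2, 0.7, 0.4]
finger_gap: 70.3
t 12.15 at [ 449.4 -341.1  -33.5] jaw 53.1 turn -0.1 q [-0.72  0.55  1.79  0.    0.81 -1.65] F [-0.2  0.7  0.4] gap 70.3
dp [-0.0021, -0.0021, 0.0218] rot [0.0, 0.0, 0.0002]
[([49.0, 51.0, 56.0, 57.0, 58.0, 59.0, 60.0, 60.0, 61.0, 64.0, 64.0, 65.0], [472.2, -297.5]), ([83.0, 84.0, 88.0, 101.0, 102.0, 102.0, 102.0, 103.0, 103.0, 105.0, 105.0, 105.0], [419.9, -374.1])]
```

View pics/s10c.png

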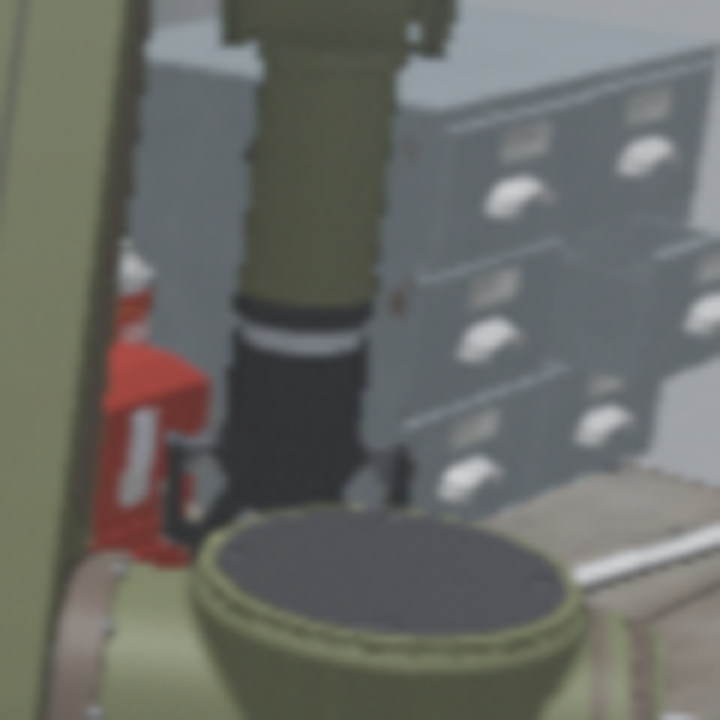

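```bash
python3 -m pendant '{"dp":[[0,0,0.008],[0,0,0.016],[0,0,0.016]],"delta_rot":[[0,0,0],[0,0,0],[0,0,0]],"hand":[-0.65,-0.65,-0.65]}'
python3 -m pendant '{"dp":[[0,0,0.007],[0,0,0.007]],"delta_rot":[[0,0,0],[0,0,0]],"hand":[-0.65,-0.65]}'
python3 -m pendant '{"dp":[[0,0,0.007],[0,0,0.007]],"delta_rot":[[0,0,0],[0,0,0]],"hand":[-0.65,-0.65]}'
```

```text
time_s: 12.5
eef_pos: [449.0, -340.9, -38.8]
eef_rot: [-0.0, 0.317, 0.949, 0.0]
force: [0.2, 0.5, -0.6]
finger_gap: 70.1
time_s: 12.7
eef_pos: [448.8, -340.6, -41.3]
eef_rot: [-0.001, 0.317, 0.949, 0.0]
force: [-0.1, 1.1, 0.5]
finger_gap: 70.6
time_s: 12.9
eef_pos: [448.5, -340.5, -43.7]
eef_rot: [-0.001, 0.317, 0.949, 0.001]
force: [0.0, 0.8, -0.9]
finger_gap: 70.4
```

```bash
python3 -m pendant '{"dp":[[-0.004,-0.004,0.007],[-0.004,-0.004,0.007]],"delta_rot":[[0,0,0],[0,0,0]],"hand":[-0.65,-0.65]}'
python3 -m pendant '{"dp":[[0,0,0.007],[0,0,0.007]],"delta_rot":[[0,0,0],[0,0,0]],"hand":[-0.65,-0.65]}'
```

```text
time_s: 13.1
eef_pos: [448.8, -342.3, -46.1]
eef_rot: [-0.001, 0.317, 0.949, 0.001]
force: [-0.2, 0.2, 0.2]
finger_gap: 70.4
time_s: 13.3
eef_pos: [449.0, -342.5, -47.3]
eef_rot: [-0.001, 0.317, 0.948, 0.0]
force: [-1.6, 0.7, 6.2]
finger_gap: 70.2
```

```bash
python3 -m pendant '{"dp":[[0,0,-0.013],[0,0,-0.013],[0,0,-0.013],[0,0,-0.013],[0,0,-0.013],[0,0,-0.013],[0,0,-0.013],[0,0,-0.013]],"delta_rot":[[0,0,0],[0,0,0],[0,0,0],[0,0,0],[0,0,0],[0,0,0],[0,0,0],[0,0,0]],"hand":[-0.65,-0.65,1,1,1,1,1,1]}';python3 -c "
from h import *
G((449.5,-342,110,53))"
```

```text
time_s: 14.1
eef_pos: [449.2, -342.6, -42.7]
eef_rot: [-0.0, 0.317, 0.948, 0.0]
force: [-0.8, 1.3, 7.1]
finger_gap: 56.6
t 14.1 at [ 449.2 -342.6  -42.7] jaw 53.1 turn -0.1 q [-0.73  0.56  1.79  0.    0.79 -1.65] F [-0.8  1.3  7.1] gap 56.6
dp [0.0011, 0.0025, -0.5089] rot [0.0, -0.0002, 0.0002]
```

```bash
python3 -m pendant '{"dp":[[0,0,-0.05],[0,0,-0.15],[0,0,-0.3],[0,0,-0.4],[0,0,-0.5],[0,0,-0.5]],"delta_rot":[[0,0,0],[0,0,0],[0,0,0],[0,0,0],[0,0,0],[0,0,0]],"hand":[1,1,1,1,1,1]}';python3 -c "
from h import *
f=snap('side','s11');crop(f,320,80,440,200,6,'s11c');
G((340,-200,130,0),(350,-200,130,0))"
```

```text
time_s: 14.7
eef_pos: [451.9, -345.0, 111.4]
eef_rot: [0.003, 0.317, 0.949, -0.001]
force: [-0.4, -0.8, -1.6]
finger_gap: 56.5
t 14.75 at [ 450.6 -343.9  109.1] jaw 53.1 turn -53.1 q [-0.73  0.37  1.64  0.    1.13 -1.65] F [-0.1  0.3 -2.1] gap 56.4
dp [0.5825, 0.1618, -0.0717] rot [0.0002, 0.0005, 0.1474]
t 14.75 at [ 450.6 -343.9  109.1] jaw 53.1 turn -53.1 q [-0.73  0.37  1.64  0.    1.13 -1.65] F [-0.1  0.3 -2.1] gap 56.4
dp [0.5558, 0.1819, -0.0716] rot [0.0002, 0.0005, 0.1474]
```

View pics/s11c.png

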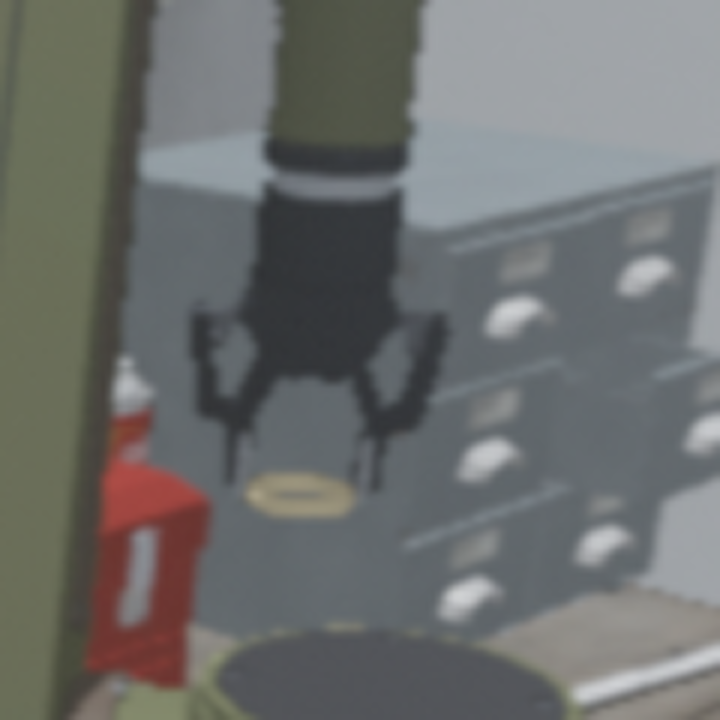

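```bash
python3 -c "
from h import *
G((345,-200,140,53),(336,-90,140,44))"
```

```text
t 14.75 at [ 450.6 -343.9  109.1] jaw 53.1 turn -0.1 q [-0.73  0.37  1.64  0.    1.13 -1.65] F [-0.1  0.3 -2.1] gap 56.4
dp [0.569, 0.1718, -0.105] rot [-0.0, 0.0005, 0.0002]
t 14.75 at [ 450.6 -343.9  109.1] jaw 53.1 turn -9.1 q [-0.73  0.37  1.64  0.    1.13 -1.65] F [-0.1  0.3 -2.1] gap 56.4
dp [0.8133, 0.4469, -0.1059] rot [0.0, 0.0005, 0.0252]
```

```bash
python3 -m pendant '{"dp":[[0.15,0.045,-0.06],[0.3,0.09,-0.105],[0.45,0.135,-0.105],[0.569,0.172,-0.105],[0.69,0.31,-0.105],[0.813,0.447,-0.105],[0.813,0.447,-0.105]],"delta_rot":[[0,0,0],[0,0,0],[0,0,0],[0,0,0],[0,0,0.012],[0,0,0.025],[0,0,0.025]],"hand":[1,1,1,1,1,1,1]}';python3 -c "
from h import *
G((336,60,140,34.4),(370,180,130,34.4))"
```

```text
time_s: 15.45
eef_pos: [331.5, -84.9, 137.6]
eef_rot: [-0.002, 0.389, 0.921, 0.0]
force: [0.2, 0.4, -2.0]
finger_gap: 56.8
t 15.45 at [331.5 -84.9 137.6] jaw 44.2 turn -9.8 q [-0.38  0.04  2.02  0.    1.09 -1.15] F [ 0.2  0.4 -2. ] gap 56.8
dp [0.3362, 0.3472, -0.0068] rot [-0.0002, -0.0006, 0.0271]
t 15.45 at [331.5 -84.9 137.6] jaw 44.2 turn -9.8 q [-0.38  0.04  2.02  0.    1.09 -1.15] F [ 0.2  0.4 -2. ] gap 56.8
dp [0.5441, 0.7072, 0.027] rot [-0.0002, -0.0006, 0.0271]
```

```bash
python3 -m pendant '{"dp":[[0.112,0.115,-0.007],[0.224,0.23,-0.007],[0.336,0.347,-0.007],[0.42,0.49,-0.007],[0.48,0.6,0.0],[0.544,0.707,0.027],[0.544,0.707,0.027]],"delta_rot":[[0,0,0.01],[0,0,0.02],[0,0,0.027],[0,0,0.027],[0,0,0.027],[0,0,0.027],[0,0,0.027]],"hand":[1,1,1,1,1,1,1]}';python3 -c "
from h import *
f=snap('side','s12');crop(f,120,140,260,270,5,'s12c');
G((483.5,314,100,34.4))"
```

```text
time_s: 16.15
eef_pos: [371.1, 183.4, 128.2]
eef_rot: [-0.003, 0.464, 0.886, 0.0]
force: [0.6, -0.3, -1.1]
finger_gap: 56.4
t 16.2 at [369.6 181.1 128.2] jaw 34.7 turn -0.3 q [ 0.35  0.15  1.91  0.    1.09 -0.26] F [-0.1  0.1 -1. ] gap 56.8
dp [0.1476, 0.5647, 0.0919] rot [-0.0008, -0.0007, 0.0008]
```

View pics/s12c.png

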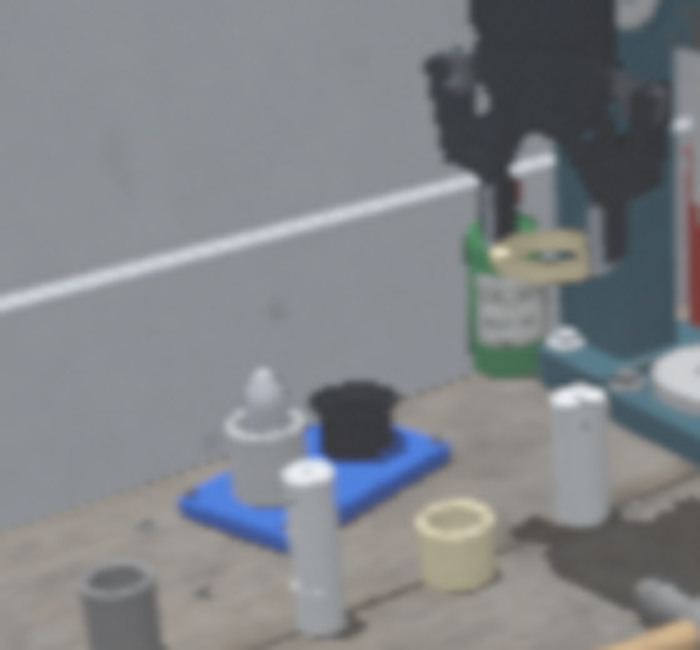

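```bash
cat >> h.py <<'E'
def washer(f,xy,H,r=30,tol=6,dbg=True):
    W=cloud(f);hsv=cv2.cvtColor(f["frame"],cv2.COLOR_RGB2HSV)
    m=(abs(W[...,2]-H)<14)&(np.hypot(W[...,0]-xy[0],W[...,1]-xy[1])<42)&(hsv[...,1]>45)&(hsv[...,0]>15)&(hsv[...,0]<35)
    P=W[m];print("n",len(P),"z pct",np.percentile(P[:,2],[2,25,50,75,98]).round(1))
    Q=P[:,:2].astype(np.float32)
    # plane fit
    A=np.c_[P[:,:2]-P[:,:2].mean(0),np.ones(len(P))];k=np.linalg.lstsq(A,P[:,2],rcond=None)[0];print("slopes",k[:2].round(3))
    print("mean",Q.mean(0).round(1),"minrect centre",np.round(cv2.minEnclosingCircle(Q),1) if 0 else cv2.minEnclosingCircle(Q))
    return m
E
python3 -c "
from h import *
f=load('s12');m=washer(f,(369.6,181.1),175)
v,u=np.where(m);print(u.min(),u.max(),v.min(),v.max())
"
```

```text
n 44 z pct [175.7 178.  179.2 179.9 181.1]
slopes [0.023 0.061]
mean [362.6 193.3] minrect centre ((364.6693420410156, 188.4171600341797), 28.05902099609375)
221 235 187 195
```

```bash
cat >> h.py <<'E'
def wfit(f,xy,zt,th=8,ro=30,ri=17.5,bmin=95):
    """fit washer centre by image-space mask IoU of projected annulus with thickness"""
    hsv=cv2.cvtColor(f["frame"],cv2.COLOR_RGB2HSV).astype(int);W=cloud(f)
    near=np.hypot(W[...,0]-xy[0],W[...,1]-xy[1])<48
    ob=(near&(hsv[...,2]>bmin)&(hsv[...,1]>35)&(hsv[...,0]>12)&(hsv[...,0]<38)&(abs(W[...,2]-zt+4)<14)).astype(np.uint8)
    S=4;a=np.linspace(0,2*np.pi,60)
    v,u=np.where(ob);u0,u1,v0,v1=u.min()-12,u.max()+13,v.min()-12,v.max()+13
    O=cv2.resize(ob[v0:v1,u0:u1],None,fx=S,fy=S,interpolation=0)
    def mask(c):
        M=np.zeros_like(O)
        def poly(r,z): return np.array([(proj(f,(c[0]+r*np.cos(t),c[1]+r*np.sin(t),z))+.5-[u0,v0])*S for t in a],np.int32)
        cv2.fillConvexPoly(M,cv2.convexHull(np.r_[poly(ro,zt),poly(ro,zt-th)]),1)
        H=np.zeros_like(O);H2=H.copy();cv2.fillPoly(H,[poly(ri,zt)],1);cv2.fillPoly(H2,[poly(ri,zt-th)],1);M[(H&H2)>0]=0
        return M
    best=None
    for st,rg in((4,12),(1,4)):
        b0=best[1] if best else np.array(xy,float)
        for dx in np.arange(-rg,rg+.1,st):
            for dy in np.arange(-rg,rg+.1,st):
                c=b0+[dx,dy];M=mask(c);s=(M&O).sum()/(M|O).sum()
                if best is None or s>best[0]: best=(s,c)
    return best,ob.sum()
E
python3 -c "
from h import *
print(wfit(load('s12'),(366,187),179))
f=load('s12');crop(f,205,175,255,210,14,'s12d')"
```

```text
((np.float64(0.6525061124694377), array([374., 184.])), np.uint64(134))
```

View pics/s12d.png

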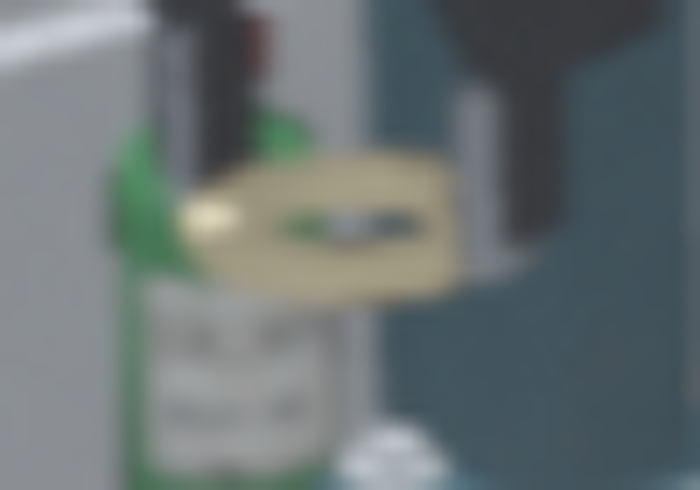

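```bash
python3 -c "
from h import *
f=load('s12')
for v in(190.2,190.6,191): print(at_z(f,(229.7,v),175.5).round(1))
print(proj(f,(369.6,181.1,175.5)))
"
```

```text
[375.2 183.6 175.5]
[372.5 184.7 175.5]
[369.8 185.8 175.5]
[231.40066943 190.73060751]
```

```bash
python3 -c "
from h import *
G((481,312,100,34.4))"
```

```text
t 16.2 at [369.6 181.1 128.2] jaw 34.7 turn -0.3 q [ 0.35  0.15  1.91  0.    1.09 -0.26] F [-0.1  0.1 -1. ] gap 56.8
dp [0.1469, 0.5541, 0.092] rot [-0.0008, -0.0007, 0.0008]
```

```bash
python3 -m pendant '{"dp":[[0.04,0.15,0.02],[0.08,0.3,0.04],[0.12,0.45,0.06],[0.147,0.554,0.092],[0.147,0.554,0.15],[0.147,0.554,0.22],[0.147,0.554,0.22],[0.147,0.554,0.22]],"delta_rot":[[0,0,0],[-0.001,-0.001,0],[-0.001,-0.001,0],[-0.001,-0.001,0.001],[-0.001,-0.001,0.001],[-0.001,-0.001,0.001],[-0.001,-0.001,0.001],[-0.001,-0.001,0.001]],"hand":[1,1,1,1,1,1,1,1]}';python3 -c "
from h import *
f=snap('side','s13');crop(f,140,180,205,245,10,'s13c');
print(wfit(f,(482,315),112))
G((481,312,50,34.4))"
```

```text
time_s: 17.0
eef_pos: [479.9, 310.1, 60.7]
eef_rot: [0.0, 0.467, 0.884, -0.001]
force: [0.4, 0.5, -1.1]
finger_gap: 56.5
((np.float64(0.42698826597131684), array([483., 310.])), np.uint64(82))
t 17.05 at [480.7 310.8  61.6] jaw 34.3 turn 0.1 q [ 0.5   0.43  1.68 -0.    1.03 -0.1 ] F [ 0.1  0.9 -1.2] gap 56.4
dp [0.0029, 0.003, 0.0387] rot [0.0001, 0.0003, -0.0003]
```

View pics/s13c.png

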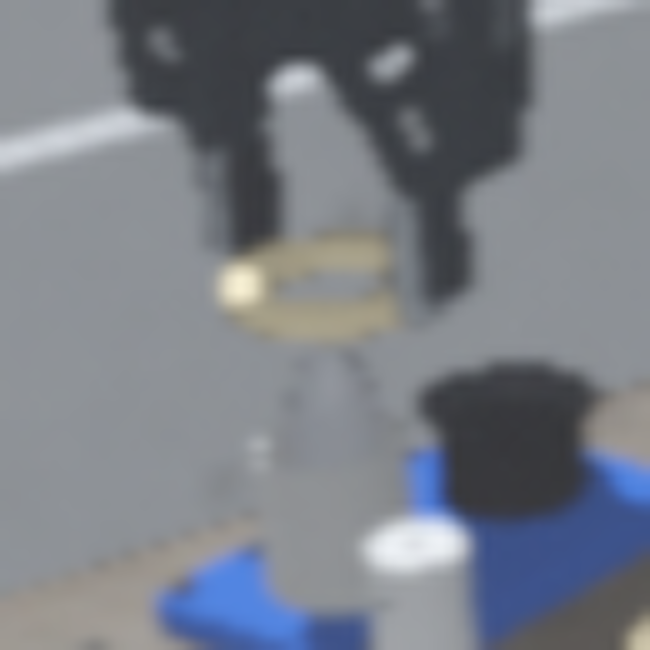

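```bash
python3 -c "
from h import *
f=load('s13')
for v in(207.8,208.2,208.6): print(at_z(f,(173.3,v),108.3).round(1))
print((proj(f,(481.9,315,108.3))-[139.5,179.5])*10,(proj(f,(481.9,315,80))-[139.5,179.5])*10)
W=cloud(f)
hsv=cv2.cvtColor(f['frame'],cv2.COLOR_RGB2HSV)
m=(hsv[...,1]>40)&(hsv[...,0]>12)&(hsv[...,0]<38)&(abs(W[...,2]-108)<12)&(np.hypot(W[...,0]-481,W[...,1]-313)<45)
P=W[m];print(len(P),P.min(0),P.max(0))
T=P[P[:,2]>109];print(len(T),T.min(0),T.max(0),cv2.minEnclosingCircle(T[:,:2].astype(np.float32)))
"
```

```text
[481.5 311.4 108.3]
[478.8 312.1 108.3]
[476.1 312.8 108.3]
[324.69174318 284.86281366] [334.01748938 377.50280242]
63 [448.01263442 297.12273144 106.23974306] [499.9792335  340.57862598 115.22569578]
58 [448.01263442 297.12273144 109.18984786] [499.9792335  340.57862598 115.22569578] ((474.03643798828125, 316.5443420410156), 27.62549591064453)
```

```bash
python3 -c "
from h import *
G((483.2,313.8,61,34.4),(483.2,313.8,36,34.4))"
```

```text
t 17.05 at [480.7 310.8  61.6] jaw 34.3 turn 0.1 q [ 0.5   0.43  1.68 -0.    1.03 -0.1 ] F [ 0.1  0.9 -1.2] gap 56.4
dp [0.0037, 0.0124, 0.0021] rot [0.0001, 0.0003, -0.0003]
t 17.05 at [480.7 310.8  61.6] jaw 34.3 turn 0.1 q [ 0.5   0.43  1.68 -0.    1.03 -0.1 ] F [ 0.1  0.9 -1.2] gap 56.4
dp [0.0039, 0.0124, 0.0854] rot [0.0001, 0.0003, -0.0003]
```

```bash
python3 -m pendant '{"dp":[[0.004,0.0125,0],[0.004,0.0125,0],[0.004,0.0125,0.02],[0.004,0.0125,0.04],[0.004,0.0125,0.06],[0.004,0.0125,0.085],[0.004,0.0125,0.085]],"delta_rot":[[0,0,0],[0,0,0],[0,0,0],[0,0,0],[0,0,0],[0,0,0],[0,0,0]],"hand":[1,1,1,1,1,1,1]}';python3 -c "
from h import *
f=snap('side','s14');crop(f,140,180,205,245,10,'s14c');
G((483.2,313.8,17,34.4))"
```

```text
time_s: 17.75
eef_pos: [482.0, 313.3, 34.6]
eef_rot: [0.0, 0.467, 0.884, -0.002]
force: [-1.0, -0.3, -1.1]
finger_gap: 56.5
t 17.8 at [482.4 313.5  35.1] jaw 34.3 turn 0.1 q [ 0.5   0.47  1.7  -0.    0.98 -0.09] F [-0.5  0.2 -1.7] gap 56.6
dp [-0.0005, 0.0028, 0.0604] rot [-0.0003, 0.0003, -0.0003]
```

View pics/s14c.png

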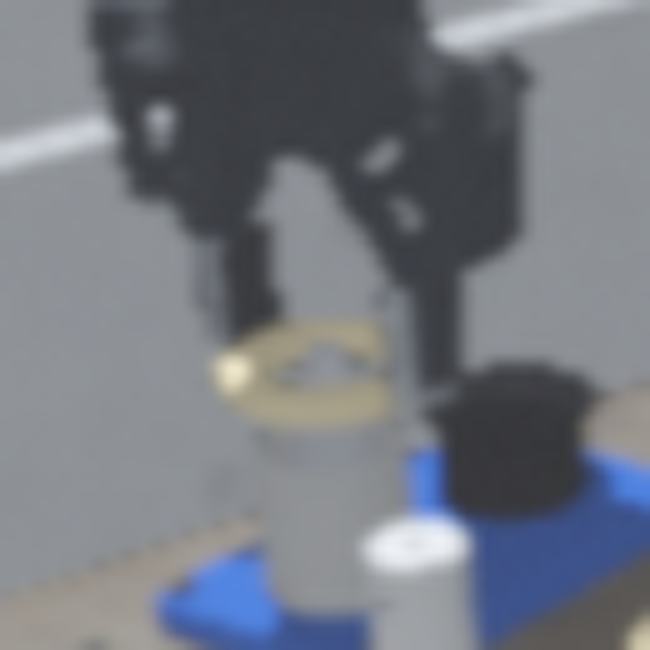

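```bash
python3 -m pendant '{"dp":[[0,0.004,0.01],[0,0.004,0.02],[0,0.004,0.03],[0,0.004,0.04],[0,0.004,0.05],[0,0.004,0.06],[0,0.004,0.06]],"delta_rot":[[0,0,0],[0,0,0],[0,0,0],[0,0,0],[0,0,0],[0,0,0],[0,0,0]],"hand":[1,1,1,1,1,1,1]}';python3 -c "
from h import *
f=snap('side','s15');crop(f,140,180,205,245,10,'s15c');
G((483.2,313.8,16.5,34.4))"
```

```text
time_s: 18.5
eef_pos: [483.3, 314.0, 16.7]
eef_rot: [0.0, 0.467, 0.884, -0.001]
force: [0.2, -0.5, -0.6]
finger_gap: 56.7
t 18.55 at [483.3 314.1  16.9] jaw 34.3 turn 0.1 q [ 0.5   0.49  1.71 -0.    0.94 -0.09] F [ 0.5 -0.  -1.3] gap 56.7
dp [-0.0006, -0.0008, 0.0014] rot [-0.0003, 0.0003, -0.0003]
```

View pics/s15c.png

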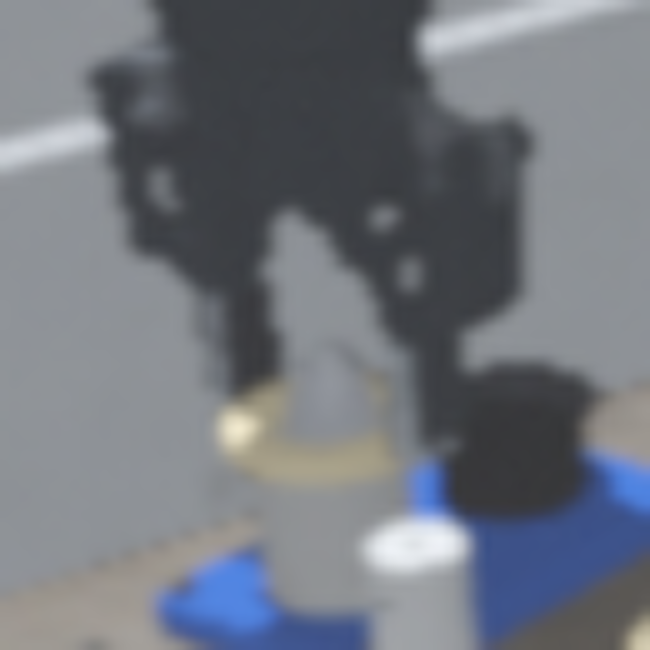

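```bash
python3 -m pendant '{"dp":[[0,0,0.003],[0,0,0.003],[0,0,0.003],[0,0,0.003],[0,0,0.003],[0,0,0.003],[0,0,-0.1],[0,0,-0.25],[0,0,-0.4],[0,0,-0.4]],"delta_rot":[[0,0,0],[0,0,0],[0,0,0],[0,0,0],[0,0,0],[0,0,0],[0,0,0],[0,0,0],[0,0,0],[0,0,0]],"hand":[1,1,-1,-1,-1,-1,-1,-1,-1,-1]}';python3 -c "
from h import *
f=snap('side','s16');crop(f,140,180,205,245,10,'s16c');
print(wfit(f,(482,315),67))
G((402,158,100,34.4))"
```

```text
time_s: 19.55
eef_pos: [488.1, 317.0, 143.7]
eef_rot: [0.004, 0.467, 0.884, 0.004]
force: [0.5, -0.2, 0.7]
finger_gap: 85.6
((np.float64(0.4906832298136646), array([489., 315.])), np.uint64(94))
t 19.6 at [486.2 315.9 140.8] jaw 34.3 turn 0.1 q [ 0.5   0.35  1.57 -0.    1.21 -0.09] F [ 0.2 -0.2 -0.5] gap 85.6
dp [-0.2765, -0.5292, 0.1332] rot [0.001, 0.0004, -0.0003]
```

View pics/s16c.png

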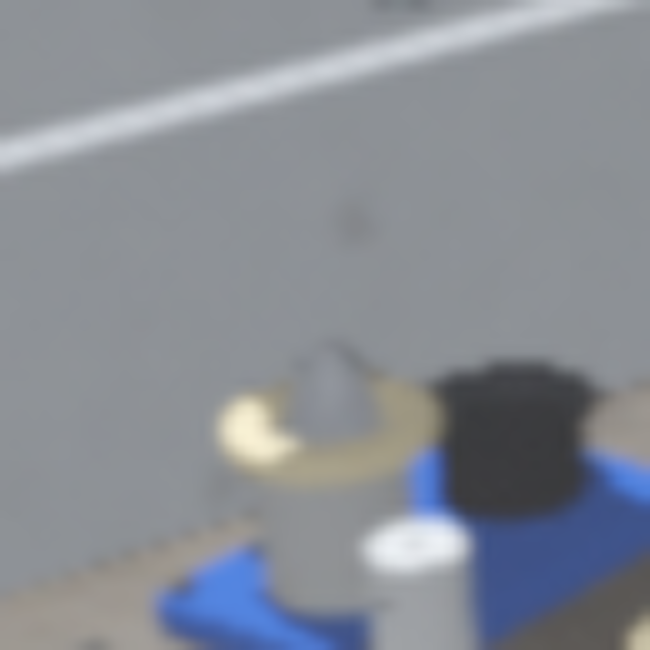

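```bash
python3 -m pendant '{"dp":[[-0.09,-0.18,0],[-0.18,-0.36,0.05],[-0.277,-0.529,0.133],[-0.277,-0.529,0.133],[-0.277,-0.529,0.133],[-0.277,-0.529,0.133]],"delta_rot":[[0.001,0,0],[0.001,0,0],[0.001,0,0],[0.001,0,0],[0.001,0,0],[0.001,0,0]],"hand":[-1,-1,-1,-1,-1,-1]}';python3 -c "
from h import *
f=snap('side','s17');crop(f,180,140,280,260,6,'s17c');
f=snap('top','t17');crop(f,150,130,270,240,6,'t17c');
G((402,158,-4,34.4))"
```

```text
time_s: 20.2
eef_pos: [401.1, 157.3, 99.1]
eef_rot: [0.0, 0.468, 0.884, -0.001]
force: [0.6, -0.6, -0.0]
finger_gap: 85.4
t 20.3 at [403.3 158.6 100.1] jaw 34.3 turn 0.1 q [ 0.28  0.21  1.92 -0.    1.01 -0.32] F [-0.2  0.4  0.8] gap 85.3
dp [0.0016, -0.0051, 0.3468] rot [0.0002, 0.0004, -0.0003]
```

View pics/s17c.png

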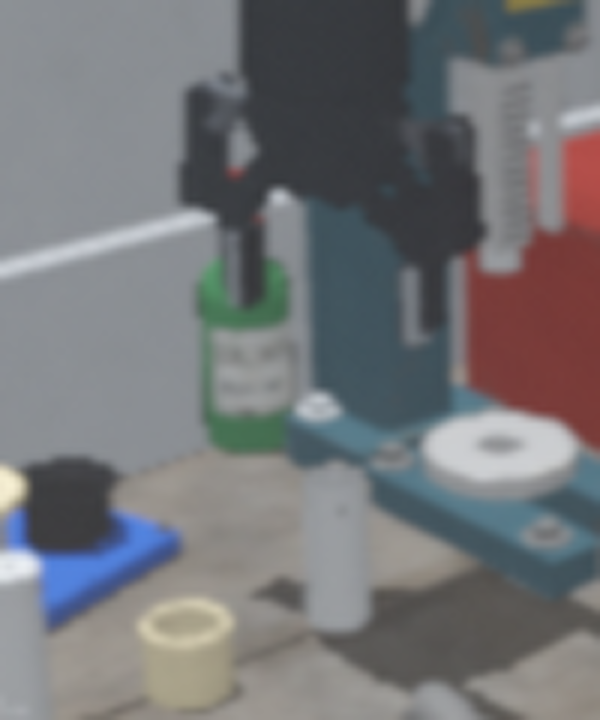

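View pics/t17c.png

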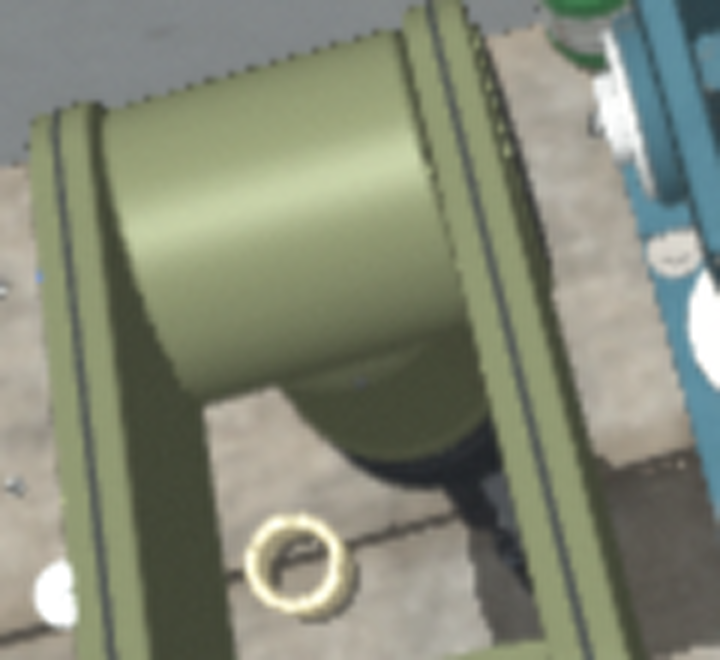

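```bash
python3 -m pendant '{"dp":[[0.001,-0.005,0.12],[0.001,-0.005,0.25],[0.001,-0.005,0.347],[0.001,-0.005,0.347],[0.001,-0.005,0.347],[0.001,-0.005,0.347],[0.001,-0.005,0.347],[0.001,-0.005,0.347],[0.001,-0.005,0.347],[0.001,-0.005,0.347],[0.001,-0.005,0.347],[0.001,-0.005,0.347]],"delta_rot":[[0,0,0],[0,0,0],[0,0,0],[0,0,0],[0,0,0],[0,0,0],[0,0,0],[0,0,0],[0,0,0],[0,0,0],[0,0,0],[0,0,0]],"hand":[-1,-1,-1,-1,1,1,1,1,1,1,1,1]}';python3 -c "
from h import *
f=snap('side','s18');crop(f,180,140,280,260,6,'s18c');
G((402,158,90,34.4))"
```

```text
time_s: 21.5
eef_pos: [403.1, 158.1, -2.8]
eef_rot: [0.002, 0.467, 0.884, 0.001]
force: [-1.3, -0.1, 7.1]
finger_gap: 28.8
t 21.55 at [403.1 158.1  -2.8] jaw 34.3 turn 0.1 q [ 0.28  0.38  2.05 -0.    0.71 -0.32] F [-0.8 -0.3  6.9] gap 29.0
dp [0.0006, -0.002, -0.3092] rot [0.0006, 0.0005, -0.0003]
```

View pics/s18c.png

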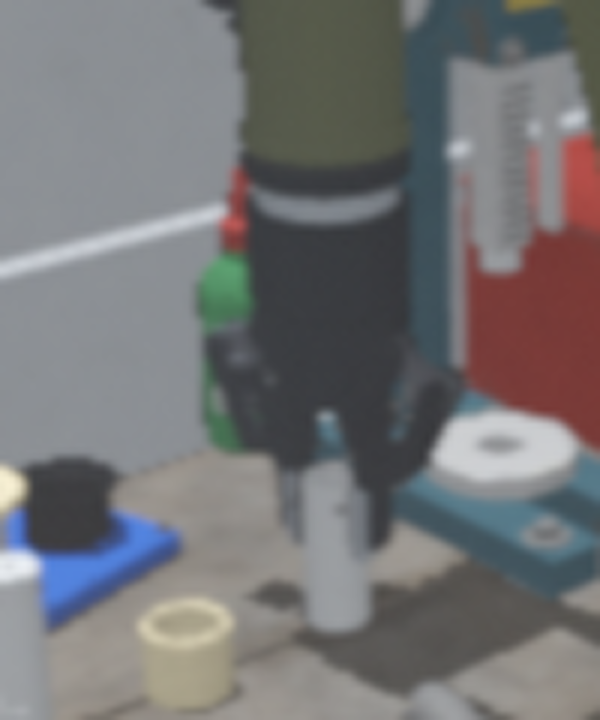

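```bash
python3 -c "
from h import *
G((403,158,70,34.4),(519.5,254,70,34.4))"
```

```text
t 21.55 at [403.1 158.1  -2.8] jaw 34.3 turn 0.1 q [ 0.28  0.38  2.05 -0.    0.71 -0.32] F [-0.8 -0.3  6.9] gap 29.0
dp [-0.001, 0.0005, -0.2425] rot [0.0006, 0.0005, -0.0003]
t 21.55 at [403.1 158.1  -2.8] jaw 34.3 turn 0.1 q [ 0.28  0.38  2.05 -0.    0.71 -0.32] F [-0.8 -0.3  6.9] gap 29.0
dp [0.0447, 0.5016, -0.2408] rot [0.0006, 0.0005, -0.0003]
```

```bash
python3 -m pendant '{"dp":[[0,0,-0.1],[0,0,-0.2],[0,0,-0.24],[0.015,0.16,-0.24],[0.03,0.32,-0.24],[0.045,0.45,-0.24],[0.045,0.5,-0.24],[0.045,0.5,-0.24],[0.045,0.5,-0.24]],"delta_rot":[[0,0,0],[0,0,0],[0,0,0],[0.0006,0.0005,0],[0.0006,0.0005,0],[0.0006,0.0005,0],[0.0006,0.0005,0],[0.0006,0.0005,0],[0.0006,0.0005,0]],"hand":[1,1,1,1,1,1,1,1,1]}';python3 -c "
from h import *
f=snap('side','s19');crop(f,140,160,240,260,6,'s19c');
print('pin',cyl(f,(519,254),15,78,105,6,95))
G((519.5,254,40,34.4))"
```

```text
time_s: 22.45
eef_pos: [517.4, 253.1, 68.9]
eef_rot: [-0.001, 0.467, 0.884, -0.001]
force: [-0.3, -0.3, -5.8]
finger_gap: 28.8
pin (array([514.9, 254.8]), 91, np.float64(1.4))
t 22.5 at [516.7 252.7  68.9] jaw 34.3 turn 0.1 q [ 0.38  0.43  1.66 -0.    1.06 -0.22] F [-0.5 -0.8 -4.3] gap 28.7
dp [-0.0017, 0.0104, 0.0963] rot [-0.0006, -0.0001, -0.0003]
```

View pics/s19c.png

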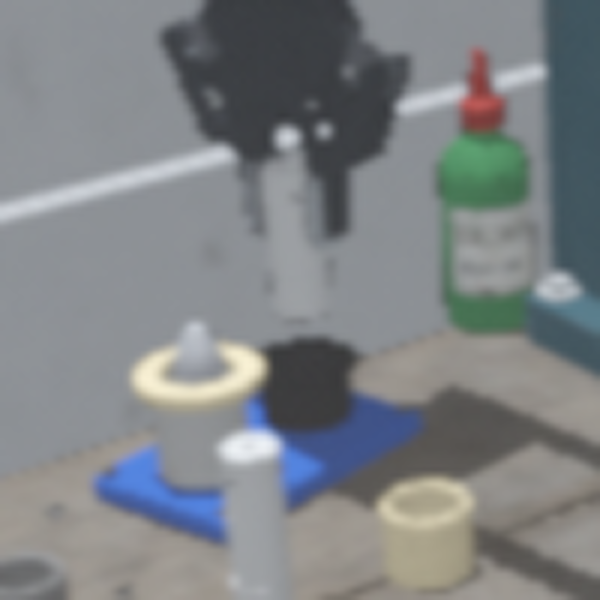

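```bash
python3 -c "
from h import *
f=load('s19');crop(f,170,195,210,235,16,'s19d')
W=cloud(f)
print((proj(f,(518.1,254.8,44))-[169.5,194.5])*16,(proj(f,(518.1,254.8,72))-[169.5,194.5])*16,(proj(f,(514.9,254.8,72))-[169.5,194.5])*16)
g=f['frame'].max(2)
for n in('side0','s19'):
  f=load(n);W=cloud(f);g=f['frame'].max(2)
  m=(g<80)&(abs(W[...,2]-44)<4)&(np.hypot(W[...,0]-518,W[...,1]-254)<40);P=W[m][:,:2]
  print(n,len(P),cv2.minEnclosingCircle(P.astype(np.float32)),cyl(f,(518,254),24.5,20,40,8))
  for r in (20,21,22,23,24,25,27):print(r,cyl(f,(518,254),r,22,36,8))
"
```

```text
[340.19676026 406.09957384] [328.96287685 268.07688038] [334.20880976 274.44329423]
side0 53 ((516.152587890625, 256.8209533691406), 27.061559677124023) (array([518.5, 254.8]), 125, np.float64(3.02))
20 (array([515.6, 256.1]), 91, np.float64(1.59))
21 (array([516. , 255.8]), 91, np.float64(1.48))
22 (array([516.4, 255.6]), 91, np.float64(1.73))
23 (array([516.8, 255.6]), 92, np.float64(2.37))
24 (array([518.1, 255.9]), 87, np.float64(2.81))
25 (array([519.8, 254.9]), 78, np.float64(2.8))
27 (array([523.1, 254.1]), 59, np.float64(1.57))
s19 42 ((514.4006958007812, 253.70028686523438), 28.124116897583008) (array([518. , 253.6]), 130, np.float64(3.12))
20 (array([515.4, 255.8]), 98, np.float64(1.85))
21 (array([515.7, 255.6]), 98, np.float64(1.68))
22 (array([516.1, 255.4]), 98, np.float64(1.91))
23 (array([516.6, 255.2]), 98, np.float64(2.45))
24 (array([517.6, 254.6]), 95, np.float64(2.96))
25 (array([519.4, 253.7]), 84, np.float64(2.88))
27 (array([522.8, 253. ]), 67, np.float64(1.88))
```

View pics/s19d.png

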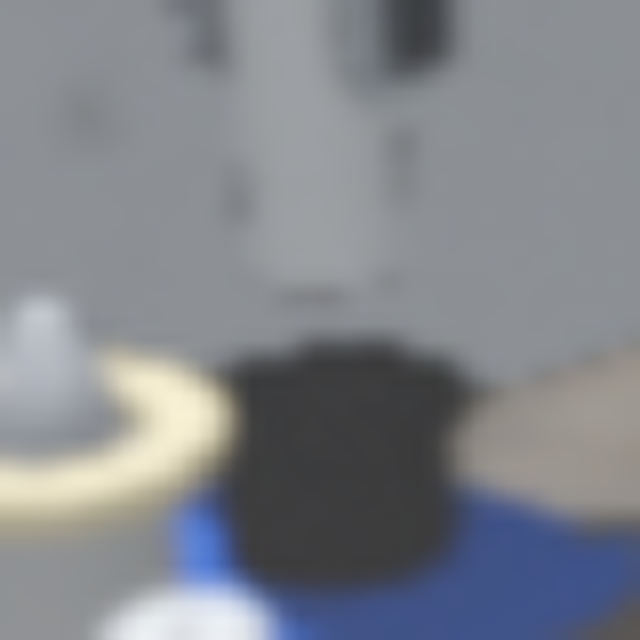

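```bash
python3 -c "
from h import *
G((519,252.8,69,34.4),(519,252.8,16,34.4))"
```

```text
t 22.5 at [516.7 252.7  68.9] jaw 34.3 turn 0.1 q [ 0.38  0.43  1.66 -0.    1.06 -0.22] F [-0.5 -0.8 -4.3] gap 28.7
dp [-0.004, 0.0064, -0.0003] rot [-0.0006, -0.0001, -0.0003]
t 22.5 at [516.7 252.7  68.9] jaw 34.3 turn 0.1 q [ 0.38  0.43  1.66 -0.    1.06 -0.22] F [-0.5 -0.8 -4.3] gap 28.7
dp [-0.0041, 0.0071, 0.1763] rot [-0.0006, -0.0001, -0.0003]
```

```bash
python3 -m pendant '{"dp":[[-0.004,0.008,0],[-0.004,0.008,0.03],[-0.004,0.008,0.06],[-0.004,0.008,0.09],[-0.004,0.008,0.11],[-0.004,0.008,0.11],[-0.004,0.008,0.11]],"delta_rot":[[-0.0006,0,0],[-0.0006,0,0],[-0.0006,0,0],[-0.0006,0,0],[-0.0006,0,0],[-0.0006,0,0],[-0.0006,0,0]],"hand":[1,1,1,1,1,1,1]}';python3 -c "
from h import *
f=snap('side','s20');crop(f,140,160,240,260,6,'s20c');
G((519,252.8,14.5,34.4))"
```

```text
time_s: 23.2
eef_pos: [519.2, 252.9, 35.5]
eef_rot: [-0.0, 0.467, 0.884, -0.0]
force: [-0.2, 0.1, -6.1]
finger_gap: 28.5
t 23.25 at [519.6 253.1  35.9] jaw 34.3 turn 0.1 q [ 0.38  0.47  1.69  0.    0.98 -0.22] F [-0.7  0.3 -4.7] gap 28.5
dp [0.0002, -0.0022, 0.0714] rot [0.0001, -0.0001, -0.0003]
```

View pics/s20c.png

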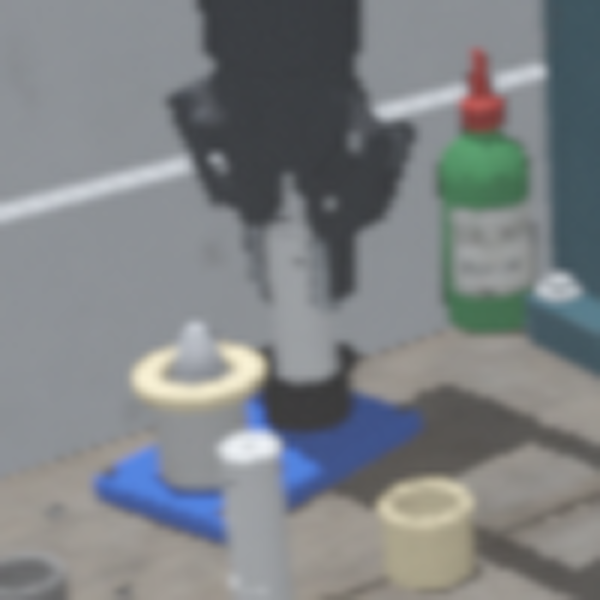

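Pin is in the socket mouth (pixel ~(302,350) in the crop); lower to the floor.

```bash
python3 -m pendant '{"dp":[[0,0,0.02],[0,0,0.04],[0,0,0.055],[0,0,0.068],[0,0,0.068],[0,0,0.068]],"delta_rot":[[0,0,0],[0,0,0],[0,0,0],[0,0,0],[0,0,0],[0,0,0]],"hand":[1,1,1,1,1,1]}';python3 -c "
from h import *
G((519,252.8,14.5,34.4))"
```

```text
time_s: 23.85
eef_pos: [519.5, 253.1, 15.3]
eef_rot: [-0.0, 0.467, 0.884, 0.0]
force: [0.8, 0.4, -5.2]
finger_gap: 28.7
t 23.85 at [519.5 253.1  15.3] jaw 34.3 turn 0.1 q [ 0.38  0.49  1.71  0.    0.93 -0.22] F [ 0.8  0.4 -5.2] gap 28.7
dp [0.0, -0.0019, 0.0028] rot [-0.0, -0.0001, -0.0003]
```

```bash
python3 -m pendant '{"dp":[[0,0,0.004],[0,0,0.004],[0,0,0.004],[0,0,0.004],[0,0,0.004],[0,0,0.004],[0,0,0.004],[0,0,-0.1],[0,0,-0.2],[0,0,-0.35],[0,0,-0.45],[0,0,-0.45]],"delta_rot":[[0,0,0],[0,0,0],[0,0,0],[0,0,0],[0,0,0],[0,0,0],[0,0,0],[0,0,0],[0,0,0],[0,0,0],[0,0,0],[0,0,0]],"hand":[1,1,-1,-1,-1,-1,-1,-1,-1,-1,-1,-1]}';python3 -c "
from h import *
f=snap('side','s21');crop(f,140,160,240,260,6,'s21c');
print('pin',cyl(f,(519,254),15,50,88,6,95))
G((369.5,244.5,90,34.4))"
```

```text
time_s: 25.05
eef_pos: [523.2, 254.6, 155.7]
eef_rot: [0.003, 0.467, 0.884, 0.004]
force: [0.5, 0.1, -0.4]
finger_gap: 85.5
pin (array([517.7, 254.5]), 122, np.float64(1.29))
t 25.1 at [521.4 253.8 153.1] jaw 34.3 turn 0.1 q [ 0.38  0.34  1.56  0.    1.24 -0.22] F [-0.  -0.7 -0.2] gap 85.8
dp [0.2597, -0.4373, 0.2076] rot [0.001, 0.0001, -0.0003]
```

View pics/s21c.png

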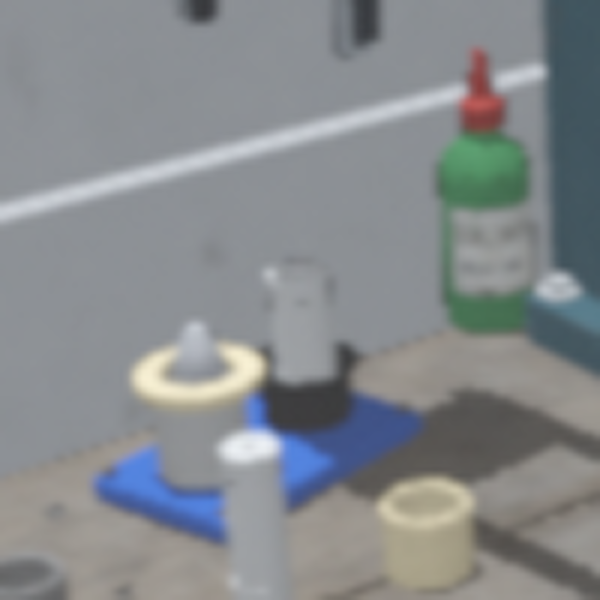

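```bash
python3 -m pendant '{"dp":[[0.06,-0.1,0],[0.12,-0.2,0.05],[0.2,-0.33,0.1],[0.26,-0.437,0.208],[0.26,-0.437,0.208],[0.26,-0.437,0.208],[0.26,-0.437,0.208]],"delta_rot":[[0.001,0,0],[0.001,0,0],[0.001,0,0],[0.001,0,0],[0.001,0,0],[0.001,0,0],[0.001,0,0]],"hand":[-1,-1,-1,-1,-1,-1,-1]}';python3 -c "
from h import *
f=snap('side','s22');crop(f,150,160,250,280,6,'s22c');
G((369.6,244.3,-29,33))"
```

```text
time_s: 25.8
eef_pos: [370.9, 245.2, 89.9]
eef_rot: [0.001, 0.467, 0.884, 0.0]
force: [0.5, 0.9, 0.2]
finger_gap: 85.3
t 25.85 at [371.7 245.5  90.3] jaw 34.3 turn -1.3 q [ 0.49  0.24  1.91 -0.    0.99 -0.11] F [-0.  -1.   0.5] gap 85.6
dp [0.0012, -0.009, 0.3978] rot [0.0004, 0.0002, 0.0035]
```

View pics/s22c.png

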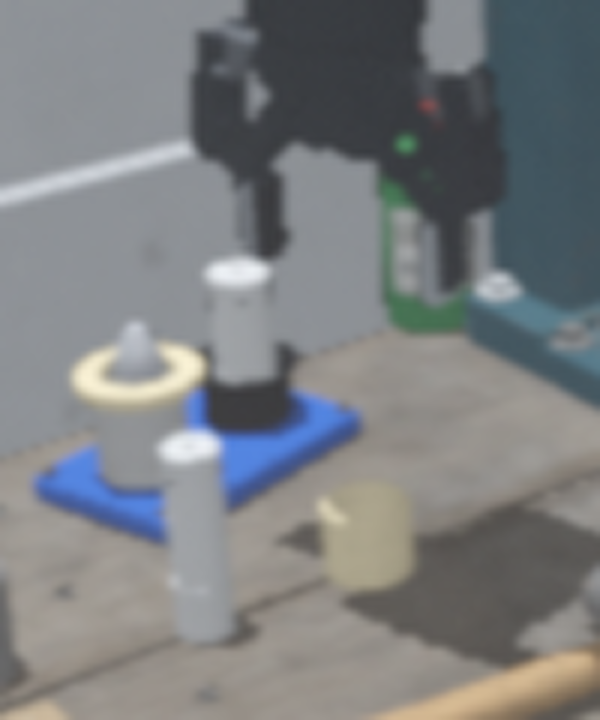

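```bash
python3 -m pendant '{"dp":[[0.001,-0.008,0.12],[0.001,-0.008,0.25],[0.001,-0.008,0.37],[0.001,-0.008,0.398],[0.001,-0.008,0.398],[0.001,-0.008,0.398],[0.001,-0.008,0.398],[0.001,-0.008,0.398],[0.001,-0.008,0.398],[0.001,-0.008,0.398],[0.001,-0.008,0.398],[0.001,-0.008,0.398]],"delta_rot":[[0,0,0],[0,0,0.003],[0,0,0.003],[0,0,0.003],[0,0,0.003],[0,0,0.003],[0,0,0.003],[0,0,0.003],[0,0,0.003],[0,0,0.003],[0,0,0.003],[0,0,0.003]],"hand":[-1,-1,-1,-1,-1,1,1,1,1,1,1,1]}';python3 -c "
from h import *
f=snap('side','s23');crop(f,150,160,250,280,6,'s23c');
G((369.6,244.3,120,33))"
```

```text
time_s: 27.05
eef_pos: [371.1, 245.1, -27.3]
eef_rot: [0.002, 0.476, 0.88, 0.002]
force: [-0.5, -1.3, 10.4]
finger_gap: 38.3
t 27.1 at [371.1 245.1 -27.4] jaw 33.2 turn -0.2 q [ 0.49  0.43  2.05 -0.    0.65 -0.09] F [-1.1 -1.1  9.9] gap 38.7
dp [-0.0002, -0.0027, -0.4912] rot [0.0009, 0.0002, 0.0005]
```

View pics/s23c.png

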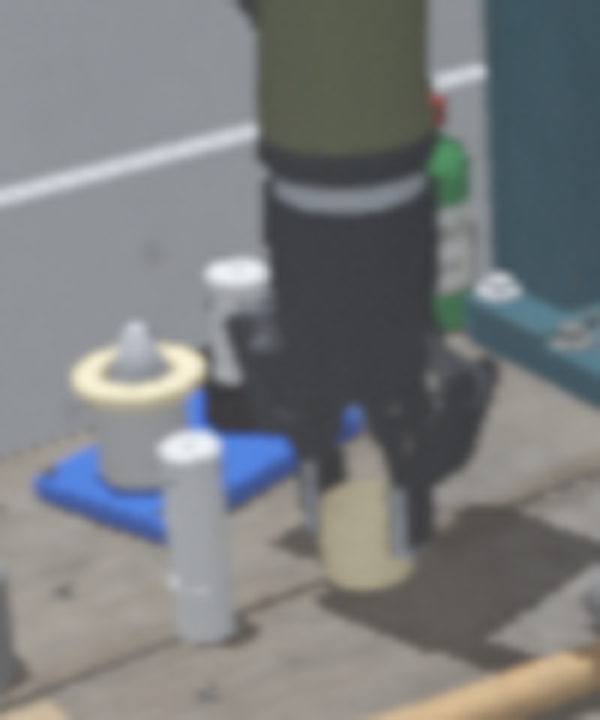

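```bash
python3 -c "
from h import *
G((369.6,244.3,60,33),(345,150,130,33),(338,60,140,32),(338,0,140,32))"
```

```text
t 27.1 at [371.1 245.1 -27.4] jaw 33.2 turn -0.2 q [ 0.49  0.43  2.05 -0.    0.65 -0.09] F [-1.1 -1.1  9.9] gap 38.7
dp [0.0001, -0.0038, -0.2912] rot [0.0009, 0.0002, 0.0005]
t 27.1 at [371.1 245.1 -27.4] jaw 33.2 turn -0.2 q [ 0.49  0.43  2.05 -0.    0.65 -0.09] F [-1.1 -1.1  9.9] gap 38.7
dp [-0.2184, -0.2432, -0.5256] rot [0.0009, 0.0002, 0.0005]
t 27.1 at [371.1 245.1 -27.4] jaw 33.2 turn -1.2 q [ 0.49  0.43  2.05 -0.    0.65 -0.09] F [-1.1 -1.1  9.9] gap 38.7
dp [-0.4568, -0.4267, -0.5596] rot [0.0009, 0.0002, 0.0033]
t 27.1 at [371.1 245.1 -27.4] jaw 33.2 turn -1.2 q [ 0.49  0.43  2.05 -0.    0.65 -0.09] F [-1.1 -1.1  9.9] gap 38.7
dp [-0.6242, -0.5362, -0.56] rot [0.0009, 0.0002, 0.0033]
```

```bash
python3 -m pendant '{"dp":[[0,0,-0.15],[0,0,-0.3],[-0.07,-0.08,-0.39],[-0.14,-0.16,-0.46],[-0.218,-0.243,-0.525],[-0.34,-0.335,-0.55],[-0.457,-0.427,-0.56],[-0.54,-0.48,-0.56],[-0.624,-0.536,-0.56],[-0.624,-0.536,-0.56]],"delta_rot":[[0,0,0],[0,0,0],[0.001,0,0],[0.001,0,0],[0.001,0,0],[0.001,0,0],[0.001,0,0.003],[0.001,0,0.003],[0.001,0,0.003],[0.001,0,0.003]],"hand":[1,1,1,1,1,1,1,1,1,1]}';python3 -c "
from h import *
G((338,-90,140,32),(386,-189,110,32))"
```

```text
time_s: 28.1
eef_pos: [338.0, -2.8, 140.8]
eef_rot: [0.002, 0.486, 0.874, -0.001]
force: [0.7, -0.5, -1.2]
finger_gap: 38.5
t 28.1 at [338.   -2.8 140.8] jaw 31.9 turn 0.1 q [-0.13  0.02  2.02 -0.    1.09 -0.68] F [ 0.7 -0.5 -1.2] gap 38.5
dp [-0.247, -0.1535, 0.0036] rot [0.0001, 0.0006, -0.0004]
t 28.1 at [338.   -2.8 140.8] jaw 31.9 turn 0.1 q [-0.13  0.02  2.02 -0.    1.09 -0.68] F [ 0.7 -0.5 -1.2] gap 38.5
dp [-0.6113, -0.1917, 0.1051] rot [0.0001, 0.0006, -0.0004]
```

```bash
python3 -m pendant '{"dp":[[-0.12,-0.076,0],[-0.247,-0.153,0.004],[-0.37,-0.166,0.04],[-0.49,-0.18,0.07],[-0.611,-0.192,0.105],[-0.613,-0.192,0.15],[-0.613,-0.192,0.17],[-0.613,-0.192,0.17],[-0.613,-0.192,0.17]],"delta_rot":[[0,0,0],[0,0,0],[0,0.0006,0],[0,0.0006,0],[0,0.0006,0],[0,0.0006,0],[0,0.0006,0],[0,0.0006,0],[0,0.0006,0]],"hand":[1,1,1,1,1,1,1,1,1]}';python3 -c "
from h import *
f=snap('side','s24')
f=snap('top','t24');crop(f,320,140,460,260,5,'t24c');
G((388,-190,60,32))"
```

```text
time_s: 29.0
eef_pos: [385.7, -188.3, 90.7]
eef_rot: [-0.0, 0.485, 0.874, 0.0]
force: [0.1, -0.2, -1.1]
finger_gap: 38.5
t 29.1 at [ 386.4 -188.8   91.2] jaw 31.9 turn 0.1 q [-0.55  0.22  1.94  0.    0.98 -1.11] F [ 0.   0.3 -1. ] gap 38.7
dp [-0.0062, 0.0025, 0.104] rot [0.0001, 0.0002, -0.0002]
```

View pics/s24.png

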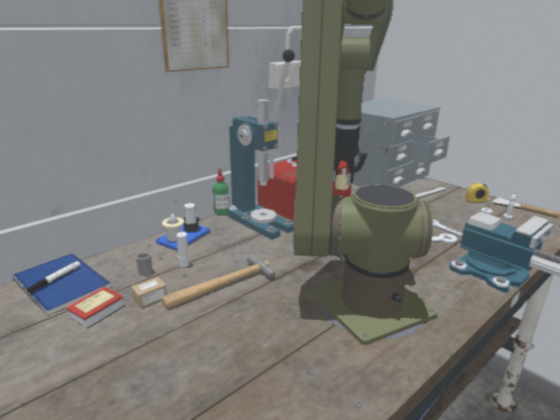

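View pics/t24c.png

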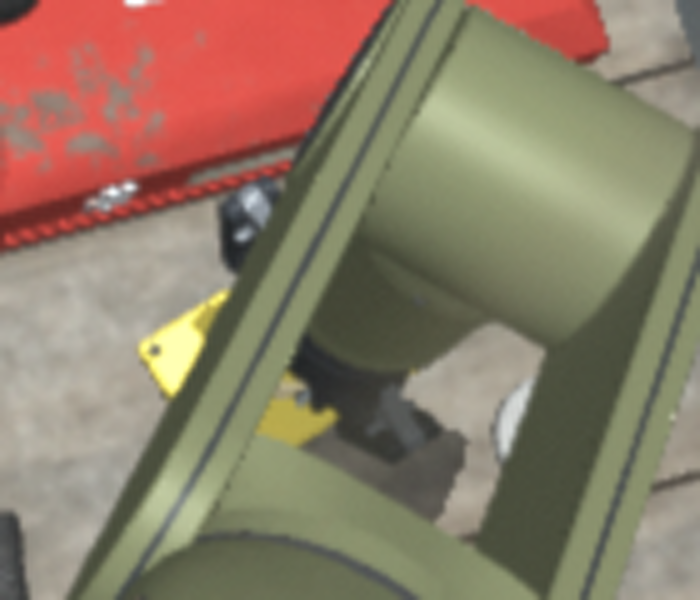

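```bash
python3 -c "
from h import *
f=load('t24');W=cloud(f);g=f['frame'].max(2)
c=np.array([386.4,-188.8]);a=np.radians(31.9);j=np.array([np.cos(a),np.sin(a)]);k=np.array([-j[1],j[0]])
d=W[...,:2]-c;s=d@j;t=d@k
m=(abs(t)<45)&(abs(s)<80)&(W[...,2]>105)&(W[...,2]<330)
for sg in(1,-1):
  q=m&(s*sg>35);P=np.c_[s[q],t[q],W[q][:,2]]
  o=P[:,2].argsort();P=P[o]
  print(sg,len(P));
  for z in range(110,330,15):
    Q=P[abs(P[:,2]-z)<7.5]
    if len(Q)>2:print(z,len(Q),'s',Q[:,0].min().round(1),Q[:,0].max().round(1),'t',Q[:,1].min().round(1),Q[:,1].max().round(1))
"
```

```text
1 141
185 10 s 38.2 48.9 t 2.6 12.9
200 18 s 39.5 53.6 t 2.0 11.4
215 17 s 44.5 57.9 t 2.8 12.0
230 89 s 45.2 64.5 t -14.2 11.8
245 7 s 47.1 55.8 t -9.4 11.5
-1 238
185 37 s -52.4 -35.4 t -6.5 12.0
200 19 s -59.1 -43.8 t 1.0 11.5
215 15 s -63.6 -49.3 t -11.1 11.4
230 108 s -68.4 -36.5 t -15.6 11.8
245 39 s -62.2 -37.6 t -6.8 9.9
260 3 s -39.0 -36.7 t 6.0 12.1
275 3 s -38.1 -35.5 t 7.6 14.7
290 4 s -38.7 -35.8 t 5.3 14.4
305 6 s -39.1 -35.0 t 2.5 16.7
```

```bash
python3 -c "
from h import *
G((389.2,-189,91,32),(389.2,-189,45,32))"
```

```text
t 29.1 at [ 386.4 -188.8   91.2] jaw 31.9 turn 0.1 q [-0.55  0.22  1.94  0.    0.98 -1.11] F [ 0.   0.3 -1. ] gap 38.7
dp [-0.0056, 0.0077, 0.0006] rot [0.0001, 0.0002, -0.0002]
t 29.1 at [ 386.4 -188.8   91.2] jaw 31.9 turn 0.1 q [-0.55  0.22  1.94  0.    0.98 -1.11] F [ 0.   0.3 -1. ] gap 38.7
dp [-0.0054, 0.0076, 0.154] rot [0.0001, 0.0002, -0.0002]
```

```bash
python3 -m pendant '{"dp":[[-0.005,0.008,0],[-0.005,0.008,0],[-0.005,0.008,0.03],[-0.005,0.008,0.06],[-0.005,0.008,0.09],[-0.005,0.008,0.12],[-0.005,0.008,0.14],[-0.005,0.008,0.14]],"delta_rot":[[0,0,0],[0,0,0],[0,0,0],[0,0,0],[0,0,0],[0,0,0],[0,0,0],[0,0,0]],"hand":[1,1,1,1,1,1,1,1]}';python3 -c "
from h import *
G((389.2,-189,20,32),(389.2,-189,-12.5,32))"
```

```text
time_s: 29.9
eef_pos: [388.3, -188.3, 48.0]
eef_rot: [-0.001, 0.486, 0.874, 0.0]
force: [-0.1, 0.3, -0.8]
finger_gap: 38.4
t 29.9 at [ 388.3 -188.3   48. ] jaw 31.9 turn 0.1 q [-0.55  0.29  1.99  0.    0.87 -1.11] F [-0.1  0.3 -0.8] gap 38.4
dp [-0.0036, 0.0014, 0.0932] rot [-0.0, -0.0002, -0.0003]
t 29.9 at [ 388.3 -188.3   48. ] jaw 31.9 turn 0.1 q [-0.55  0.29  1.99  0.    0.87 -1.11] F [-0.1  0.3 -0.8] gap 38.4
dp [-0.0038, 0.0014, 0.2015] rot [-0.0, -0.0002, -0.0003]
```

No contact yet (bottom ≈75 mm, nose inside). Continue gently.

```bash
python3 -m pendant '{"dp":[[-0.003,0.002,0.02],[-0.003,0.002,0.04],[-0.003,0.002,0.06],[-0.003,0.002,0.08],[-0.003,0.002,0.09],[-0.003,0.002,0.09]],"delta_rot":[[0,0,0],[0,0,0],[0,0,0],[0,0,0],[0,0,0],[0,0,0]],"hand":[1,1,1,1,1,1]}';python3 -c "
from h import *
G((389.2,-189,-12.5,32))"
```

```text
time_s: 30.5
eef_pos: [388.9, -188.5, 20.5]
eef_rot: [-0.001, 0.485, 0.874, 0.0]
force: [0.7, 0.2, -1.7]
finger_gap: 38.5
t 30.5 at [ 388.9 -188.5   20.5] jaw 31.9 turn 0.1 q [-0.55  0.34  2.02  0.    0.79 -1.11] F [ 0.7  0.2 -1.7] gap 38.5
dp [-0.0023, 0.0001, 0.1098] rot [-0.0001, -0.0004, -0.0002]
```

```bash
python3 -m pendant '{"dp":[[0,0,0.03],[0,0,0.06],[0,0,0.085],[0,0,0.105],[0,0,0.109],[0,0,0.109]],"delta_rot":[[0,0,0],[0,0,0],[0,0,0],[0,0,0],[0,0,0],[0,0,0]],"hand":[1,1,1,1,1,1]}';python3 -c "
from h import *
G((389.2,-189,-13.5,32))"
```

```text
time_s: 31.1
eef_pos: [388.5, -188.3, -12.6]
eef_rot: [-0.002, 0.486, 0.874, 0.0]
force: [-0.0, -0.3, -0.9]
finger_gap: 38.4
t 31.1 at [ 388.5 -188.3  -12.6] jaw 31.9 turn 0.1 q [-0.55  0.4   2.05  0.    0.7  -1.11] F [-0.  -0.3 -0.9] gap 38.4
dp [-0.0032, 0.0007, 0.0029] rot [-0.0002, -0.0005, -0.0003]
```

Release, rise and check from above after moving off.

```bash
python3 -m pendant '{"dp":[[0,0,0.004],[0,0,0.004],[0,0,0.004],[0,0,0.004],[0,0,0.004],[0,0,0.004],[0,0,0.004],[0,0,-0.1],[0,0,-0.25],[0,0,-0.4],[0,0,-0.48],[0,0,-0.48]],"delta_rot":[[0,0,0],[0,0,0],[0,0,0],[0,0,0],[0,0,0],[0,0,0],[0,0,0],[0,0,0],[0,0,0],[0,0,0],[0,0,0],[0,0,0]],"hand":[1,1,-1,-1,-1,-1,-1,-1,-1,-1,-1,-1]}';python3 -c "
from h import *
G((340,-90,140,32),(338,0,150,32),(338,60,150,33))"
```

```text
time_s: 32.3
eef_pos: [391.8, -190.3, 135.1]
eef_rot: [0.003, 0.485, 0.874, 0.0]
force: [0.8, 0.3, 0.5]
finger_gap: 85.3
t 32.3 at [ 391.8 -190.3  135.1] jaw 31.9 turn 0.1 q [-0.55  0.17  1.87  0.    1.1  -1.11] F [0.8 0.3 0.5] gap 85.3
dp [0.3749, 0.0303, -0.0181] rot [0.0004, 0.0007, -0.0002]
t 32.3 at [ 391.8 -190.3  135.1] jaw 31.9 turn 0.1 q [-0.55  0.17  1.87  0.    1.1  -1.11] F [0.8 0.3 0.5] gap 85.3
dp [0.6329, 0.1833, -0.0523] rot [0.0004, 0.0007, -0.0002]
t 32.3 at [ 391.8 -190.3  135.1] jaw 31.9 turn 1.1 q [-0.55  0.17  1.87  0.    1.1  -1.11] F [0.8 0.3 0.5] gap 85.3
dp [0.8027, 0.2891, -0.0528] rot [0.0004, 0.0007, -0.003]
```

```bash
python3 -m pendant '{"dp":[[0.12,0.01,-0.018],[0.25,0.02,-0.018],[0.375,0.03,-0.018],[0.5,0.1,-0.04],[0.633,0.183,-0.052],[0.72,0.236,-0.052],[0.803,0.289,-0.053],[0.803,0.289,-0.053]],"delta_rot":[[0,0,0],[0,0,0],[0,0.0005,0],[0,0.0005,0],[0,0.0005,0],[0,0.0005,0],[0,0.0005,-0.003],[0,0.0005,-0.003]],"hand":[-1,-1,-1,-1,-1,-1,-1,-1]}';python3 -c "
from h import *
f=snap('top','t25');crop(f,320,150,460,260,5,'t25c');
W=cloud(f);print(disc(f,W,(387,-190),49,4,35))
G((352,327,120,34.4))"
```

```text
time_s: 33.1
eef_pos: [336.7, 62.8, 149.1]
eef_rot: [0.0, 0.475, 0.88, 0.001]
force: [-0.1, -0.3, 0.1]
finger_gap: 85.1
(array([ 400.1, -183.8], dtype=float32), array([ 393.5, -188. ]), 18.0, 23, np.float64(50.0))
t 33.15 at [336.8  61.3 149.1] jaw 33.2 turn 1.2 q [ 0.06  0.02  2.   -0.    1.12 -0.52] F [-0.4 -1.2 -0.8] gap 85.3
dp [0.7131, 0.5277, 0.097] rot [0.0001, 0.0001, -0.0032]
```

View pics/t25c.png

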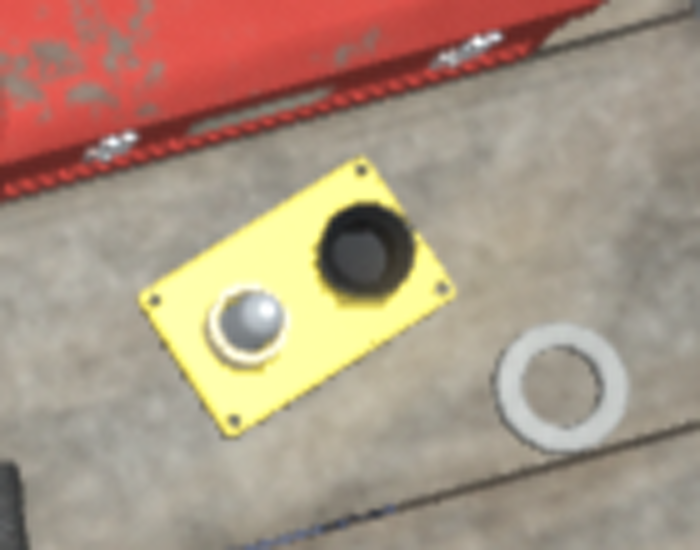

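```bash
python3 -m pendant '{"dp":[[0.12,0.09,0],[0.24,0.18,0],[0.36,0.27,0.03],[0.48,0.36,0.06],[0.6,0.45,0.097],[0.71,0.525,0.097],[0.71,0.525,0.097],[0.71,0.525,0.097],[0.71,0.525,0.097]],"delta_rot":[[0,0,0],[0,0,0],[0,0,-0.003],[0,0,-0.003],[0,0,-0.003],[0,0,-0.003],[0,0,-0.003],[0,0,-0.003],[0,0,-0.003]],"hand":[-1,-1,-1,-1,-1,-1,-1,-1,-1]}';python3 -c "
from h import *
f=snap('side','s26');crop(f,120,150,220,280,6,'s26c');
G((352,326.3,9,34.4))"
```

```text
time_s: 34.05
eef_pos: [351.5, 323.7, 119.2]
eef_rot: [0.0, 0.468, 0.884, -0.001]
force: [0.7, -0.0, 0.1]
finger_gap: 85.1
t 34.1 at [351.5 323.7 119.5] jaw 34.2 turn 0.2 q [ 0.66  0.25  1.8  -0.    1.09  0.06] F [-0.3 -0.1 -0. ] gap 85.6
dp [0.0066, 0.0065, 0.3684] rot [-0.0002, 0.0002, -0.0005]
```

View pics/s26c.png

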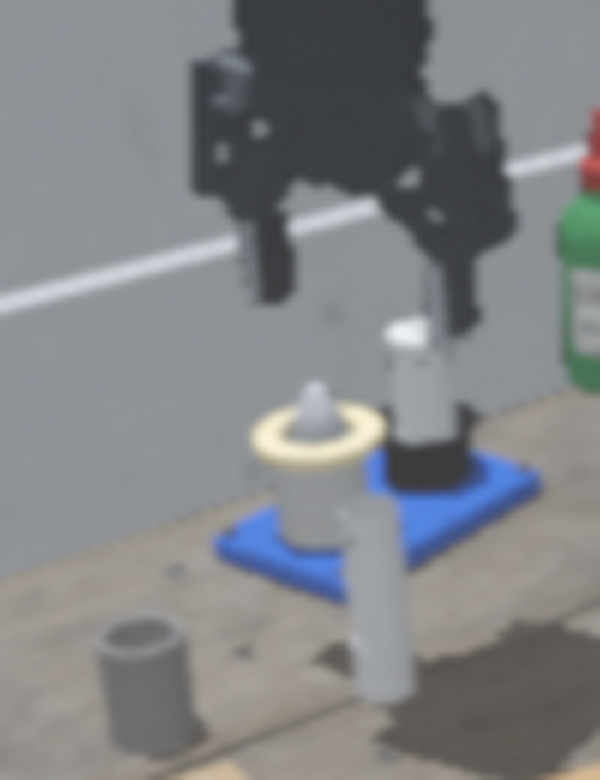

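```bash
python3 -m pendant '{"dp":[[0.006,0.006,0.12],[0.006,0.006,0.25],[0.006,0.006,0.368],[0.006,0.006,0.368],[0.006,0.006,0.368],[0.006,0.006,0.368],[0.006,0.006,0.368],[0.006,0.006,0.368],[0.006,0.006,0.368],[0.006,0.006,0.368],[0.006,0.006,0.368],[0.006,0.006,0.368]],"delta_rot":[[0,0,0],[0,0,0],[0,0,0],[0,0,0],[0,0,0],[0,0,0],[0,0,0],[0,0,0],[0,0,0],[0,0,0],[0,0,0],[0,0,0]],"hand":[-1,-1,-1,-1,1,1,1,1,1,1,1,1]}';python3 -c "
from h import *
G((352,326,100,34.4),(350,250,150,33),(340,120,150,33))"
```

```text
time_s: 35.3
eef_pos: [352.8, 326.7, 10.6]
eef_rot: [0.001, 0.468, 0.884, 0.0]
force: [-0.8, -0.8, 6.9]
finger_gap: 23.6
t 35.3 at [352.8 326.7  10.6] jaw 34.2 turn 0.2 q [ 0.66  0.4   1.93 -0.    0.81  0.06] F [-0.8 -0.8  6.9] gap 23.6
dp [-0.0009, -0.0031, -0.2981] rot [0.0002, 0.0002, -0.0004]
t 35.3 at [352.8 326.7  10.6] jaw 34.2 turn -1.2 q [ 0.66  0.4   1.93 -0.    0.81  0.06] F [-0.8 -0.8  6.9] gap 23.6
dp [-0.2067, -0.1509, -0.4647] rot [0.0002, 0.0002, 0.0035]
t 35.3 at [352.8 326.7  10.6] jaw 34.2 turn -1.2 q [ 0.66  0.4   1.93 -0.    0.81  0.06] F [-0.8 -0.8  6.9] gap 23.6
dp [-0.5462, -0.4223, -0.4648] rot [0.0002, 0.0002, 0.0035]
```

```bash
python3 -m pendant '{"dp":[[0,0,-0.13],[0,0,-0.27],[-0.1,-0.075,-0.4],[-0.2,-0.15,-0.46],[-0.31,-0.24,-0.465],[-0.43,-0.33,-0.465],[-0.546,-0.422,-0.465],[-0.546,-0.422,-0.465],[-0.546,-0.422,-0.465]],"delta_rot":[[0,0,0],[0,0,0],[0,0,0],[0,0,0.003],[0,0,0.003],[0,0,0.003],[0,0,0.003],[0,0,0.003],[0,0,0.003]],"hand":[1,1,1,1,1,1,1,1,1]}';python3 -c "
from h import *
f=snap('side','s27');crop(f,170,120,290,240,6,'s27c')
G((337,0,150,32),(338,-90,150,32))"
```

```text
time_s: 36.2
eef_pos: [339.6, 119.2, 150.2]
eef_rot: [0.001, 0.478, 0.879, 0.001]
force: [0.3, 0.3, -2.8]
finger_gap: 23.7
t 36.25 at [340.1 120.1 150.3] jaw 33.1 turn -1.1 q [ 0.22  0.04  1.97  0.    1.13 -0.36] F [ 0.4  1.3 -2.4] gap 24.1
dp [-0.33, -0.2271, 0.0006] rot [0.0004, 0.0001, 0.003]
t 36.25 at [340.1 120.1 150.3] jaw 33.1 turn -1.1 q [ 0.22  0.04  1.97  0.    1.13 -0.36] F [ 0.4  1.3 -2.4] gap 24.1
dp [-0.5833, -0.388, 0.0004] rot [0.0004, 0.0001, 0.003]
```

View pics/s27c.png

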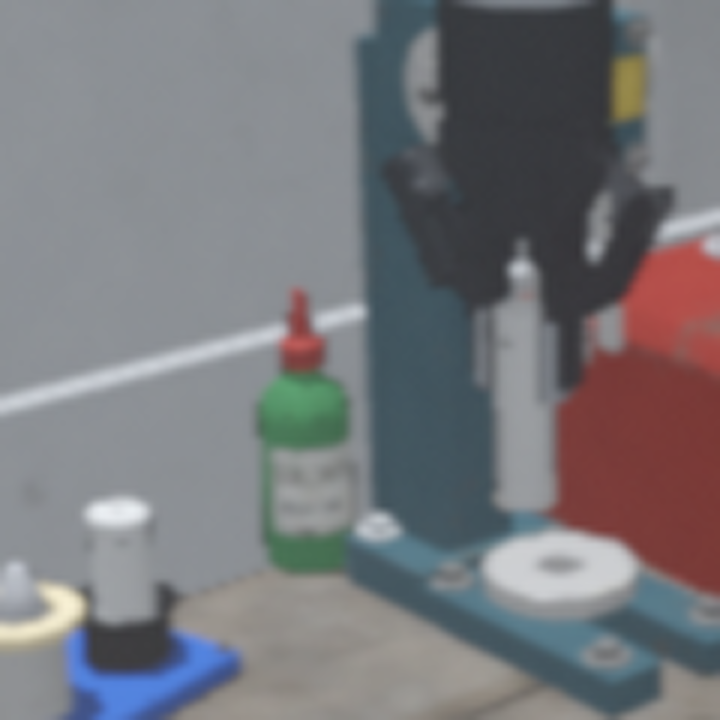

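```bash
python3 -m pendant '{"dp":[[-0.11,-0.076,0],[-0.22,-0.15,0],[-0.33,-0.227,0],[-0.46,-0.31,0],[-0.583,-0.388,0],[-0.583,-0.388,0],[-0.583,-0.388,0]],"delta_rot":[[0,0,0],[0,0,0.003],[0,0,0.003],[0,0,0.003],[0,0,0.003],[0,0,0.003],[0,0,0.003]],"hand":[1,1,1,1,1,1,1]}';python3 -c "
from h import *
G((385,-195,145,32),(426.7,-249.2,110,32),(426.7,-249.2,75,32))"
```

```text
time_s: 36.95
eef_pos: [338.7, -89.9, 150.1]
eef_rot: [0.001, 0.486, 0.874, 0.001]
force: [-1.2, 0.5, -3.8]
finger_gap: 23.9
t 36.95 at [338.7 -89.9 150.1] jaw 31.9 turn 0.1 q [-0.38  0.03  1.99  0.    1.12 -0.94] F [-1.2  0.5 -3.8] gap 23.9
dp [-0.379, -0.054, 0.0168] rot [0.0005, 0.0, -0.0003]
t 36.95 at [338.7 -89.9 150.1] jaw 31.9 turn 0.1 q [-0.38  0.03  1.99  0.    1.12 -0.94] F [-1.2  0.5 -3.8] gap 23.9
dp [-0.6058, -0.0318, 0.1335] rot [0.0005, 0.0, -0.0003]
t 36.95 at [338.7 -89.9 150.1] jaw 31.9 turn 0.1 q [-0.38  0.03  1.99  0.    1.12 -0.94] F [-1.2  0.5 -3.8] gap 23.9
dp [-0.6058, -0.0321, 0.2502] rot [0.0005, 0.0, -0.0003]
```

```bash
python3 -m pendant '{"dp":[[-0.12,-0.02,0.005],[-0.25,-0.04,0.01],[-0.379,-0.054,0.017],[-0.5,-0.04,0.05],[-0.606,-0.032,0.1],[-0.606,-0.032,0.18],[-0.606,-0.032,0.25],[-0.606,-0.032,0.25],[-0.606,-0.032,0.25]],"delta_rot":[[0,0,0],[0,0,0],[0.0005,0,0],[0.0005,0,0],[0.0005,0,0],[0.0005,0,0],[0.0005,0,0],[0.0005,0,0],[0.0005,0,0]],"hand":[1,1,1,1,1,1,1,1,1]}';python3 -c "
from h import *
f=snap('top','t28');crop(f,330,140,470,260,5,'t28c')
s=manip.read_state();W=cloud(f);c=s['eef_pos'][:2];a=np.radians(31.9);j=np.array([np.cos(a),np.sin(a)]);k=np.array([-j[1],j[0]])
d=W[...,:2]-c;ss=d@j;t=d@k;z0=s['eef_pos'][2]
for z in range(90,170,15):
  for sg in(1,-1):
    q=(abs(W[...,2]-z0-z)<7.5)&(abs(t)<30)&(ss*sg>28)&(ss*sg<80)
    if q.sum()>2:print(z,sg,q.sum(),'s',ss[q].min().round(1),ss[q].max().round(1),'t',t[q].min().round(1),t[q].max().round(1))
G((426.7,-249.2,75,32),(426.7,-249.2,45,32))"
```

```text
time_s: 37.85
eef_pos: [427.3, -247.0, 74.8]
eef_rot: [-0.001, 0.484, 0.875, 0.0]
force: [0.8, 0.0, -2.9]
finger_gap: 23.5
90 1 13 s 31.6 40.0 t -4.8 13.4
105 1 22 s 33.4 49.7 t 1.7 12.7
120 1 27 s 39.7 60.7 t 0.6 12.0
135 1 96 s 41.4 63.0 t -12.5 12.8
150 1 17 s 37.2 53.7 t -8.6 9.3
150 -1 4 s -42.0 -39.7 t -7.9 -4.0
t 37.9 at [ 427.9 -247.8   75.6] jaw 32.1 turn -0.1 q [-0.61  0.32  1.83  0.    0.99 -1.17] F [-0.2  0.  -2.5] gap 24.0
dp [-0.0017, -0.0059, 0.0019] rot [0.0, 0.0, 0.0002]
t 37.9 at [ 427.9 -247.8   75.6] jaw 32.1 turn -0.1 q [-0.61  0.32  1.83  0.    0.99 -1.17] F [-0.2  0.  -2.5] gap 24.0
dp [-0.0017, -0.0059, 0.1019] rot [0.0, 0.0, 0.0002]
```

View pics/t28c.png

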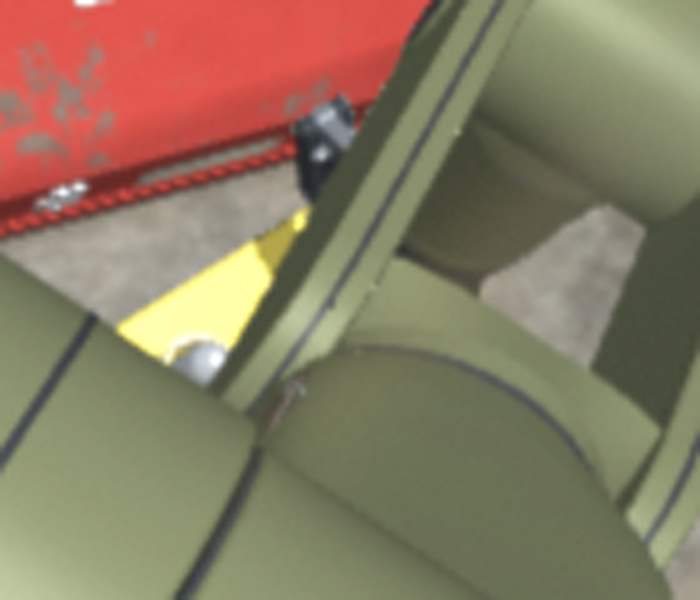

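```bash
python3 -c "
from h import *
G((426.7,-249.2,80,77))"
```

```text
t 37.9 at [ 427.9 -247.8   75.6] jaw 32.1 turn 44.9 q [-0.61  0.32  1.83  0.    0.99 -1.17] F [-0.2  0.  -2.5] gap 24.0
dp [-0.0017, -0.0059, -0.0148] rot [0.0, 0.0001, -0.1248]
```

```bash
python3 -m pendant '{"dp":[[-0.002,-0.006,-0.015],[-0.002,-0.006,-0.015],[-0.002,-0.006,-0.015],[-0.002,-0.006,-0.015],[-0.002,-0.006,-0.015],[-0.002,-0.006,-0.015],[-0.002,-0.006,-0.015],[-0.002,-0.006,-0.015]],"delta_rot":[[0,0,-0.02],[0,0,-0.042],[0,0,-0.064],[0,0,-0.085],[0,0,-0.106],[0,0,-0.125],[0,0,-0.125],[0,0,-0.125]],"hand":[1,1,1,1,1,1,1,1]}';python3 -c "
from h import *
f=snap('top','t29');crop(f,330,140,470,260,5,'t29c')
s=manip.read_state();W=cloud(f);c=s['eef_pos'][:2];a=np.radians(77);j=np.array([np.cos(a),np.sin(a)]);k=np.array([-j[1],j[0]])
d=W[...,:2]-c;ss=d@j;t=d@k;z0=s['eef_pos'][2]
for z in range(90,170,15):
  for sg in(1,-1):
    q=(abs(W[...,2]-z0-z)<7.5)&(abs(t)<30)&(ss*sg>28)&(ss*sg<80)
    if q.sum()>2:print(z,sg,q.sum(),'s',ss[q].min().round(1),ss[q].max().round(1),'t',t[q].min().round(1),t[q].max().round(1))
G((426.7,-249.2,78,77),(426.7,-249.2,45,77))"
```

```text
time_s: 38.7
eef_pos: [427.6, -249.3, 81.2]
eef_rot: [0.001, 0.114, 0.994, -0.001]
force: [0.1, 0.8, -1.9]
finger_gap: 24.1
90 1 5 s 32.2 45.0 t -5.3 12.4
90 -1 3 s -48.6 -45.2 t 11.5 11.9
105 1 10 s 36.0 49.4 t 0.9 12.4
105 -1 5 s -50.5 -45.6 t 12.0 12.6
120 1 12 s 39.1 55.3 t 2.1 12.7
120 -1 13 s -60.1 -45.3 t 9.8 12.6
135 1 91 s 41.7 63.3 t -11.7 13.6
135 -1 53 s -66.8 -46.5 t -6.6 13.8
150 1 35 s 36.8 60.7 t -7.5 5.3
150 -1 6 s -62.9 -54.6 t 0.7 11.4
t 38.75 at [ 427.4 -249.3   81. ] jaw 77.0 turn 0.0 q [-0.61  0.31  1.82  0.    1.   -1.96] F [ 0.6 -0.5 -2.9] gap 23.7
dp [0.0025, -0.0003, 0.01] rot [-0.0001, 0.0003, -0.0001]
t 38.75 at [ 427.4 -249.3   81. ] jaw 77.0 turn 0.0 q [-0.61  0.31  1.82  0.    1.   -1.96] F [ 0.6 -0.5 -2.9] gap 23.7
dp [0.0027, -0.0002, 0.12] rot [-0.0001, 0.0003, -0.0001]
```

View pics/t29c.png

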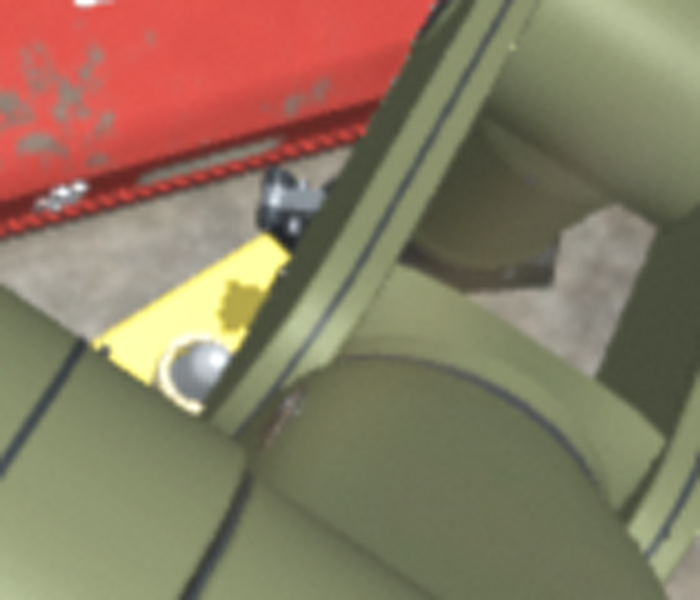

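```bash
python3 -m pendant '{"dp":[[0.003,0,0.03],[0.003,0,0.05],[0.003,0,0.07],[0.003,0,0.09],[0.003,0,0.11],[0.003,0,0.12],[0.003,0,0.12]],"delta_rot":[[0,0,0],[0,0,0],[0,0,0],[0,0,0],[0,0,0],[0,0,0],[0,0,0]],"hand":[1,1,1,1,1,1,1]}';python3 -c "
from h import *
G((426.5,-249.2,45,77),(426.5,-249.2,29,77))"
```

```text
time_s: 39.45
eef_pos: [426.2, -248.8, 44.3]
eef_rot: [0.0, 0.114, 0.994, -0.0]
force: [-1.2, 0.5, -3.2]
finger_gap: 23.5
t 39.45 at [ 426.2 -248.8   44.3] jaw 76.9 turn 0.1 q [-0.61  0.36  1.87  0.    0.91 -1.96] F [-1.2  0.5 -3.2] gap 23.5
dp [-0.0012, -0.0009, -0.0023] rot [-0.0, 0.0001, -0.0002]
t 39.45 at [ 426.2 -248.8   44.3] jaw 76.9 turn 0.1 q [-0.61  0.36  1.87  0.    0.91 -1.96] F [-1.2  0.5 -3.2] gap 23.5
dp [-0.0012, -0.0009, 0.051] rot [-0.0, 0.0001, -0.0002]
```

No side force at bottom ≈34 mm, so it is inside the bore; go to the floor.

```bash
python3 -m pendant '{"dp":[[-0.001,-0.001,0.015],[-0.001,-0.001,0.03],[-0.001,-0.001,0.042],[-0.001,-0.001,0.051],[-0.001,-0.001,0.051],[-0.001,-0.001,0.051]],"delta_rot":[[0,0,0],[0,0,0],[0,0,0],[0,0,0],[0,0,0],[0,0,0]],"hand":[1,1,1,1,1,1]}'
```

```text
time_s: 40.05
eef_pos: [426.4, -249.2, 29.0]
eef_rot: [0.0, 0.114, 0.994, -0.0]
force: [0.7, 0.1, -2.5]
finger_gap: 23.8
```

```bash
python3 -m pendant '{"dp":[[0,0,0.004],[0,0,0.004],[0,0,0.004]],"delta_rot":[[0,0,0],[0,0,0],[0,0,0]],"hand":[1,1,1]}'
```

```text
time_s: 40.35
eef_pos: [426.5, -249.2, 27.9]
eef_rot: [0.0, 0.114, 0.994, -0.0]
force: [1.0, 0.3, -2.2]
finger_gap: 23.7
```

```bash
python3 -m pendant '{"dp":[[0,0,0.002],[0,0,0.002],[0,0,0.002],[0,0,0.002],[0,0,0.002],[0,0,0.002],[0,0,-0.08],[0,0,-0.2],[0,0,-0.35],[0,0,-0.45],[0,0,-0.45]],"delta_rot":[[0,0,0],[0,0,0],[0,0,0],[0,0,0],[0,0,0],[0,0,0],[0,0,0],[0,0,0],[0,0,0],[0,0,0],[0,0,0]],"hand":[-0.2,-0.2,-0.2,-0.2,-0.2,-0.2,-0.2,-0.2,-0.2,-0.2,-0.2]}';python3 -c "
from h import *
G((355,-120,190,45),(336,0,220,33),(336,60,220,33))"
```

```text
time_s: 41.45
eef_pos: [429.6, -251.4, 167.6]
eef_rot: [0.005, 0.114, 0.994, -0.003]
force: [0.9, -0.1, -0.1]
finger_gap: 51.7
t 41.45 at [ 429.6 -251.4  167.6] jaw 76.9 turn -31.9 q [-0.61  0.21  1.71  0.    1.21 -1.96] F [ 0.9 -0.1 -0.1] gap 51.7
dp [0.3402, 0.3701, -0.0796] rot [-0.0002, 0.0018, 0.0887]
t 41.45 at [ 429.6 -251.4  167.6] jaw 76.9 turn -43.9 q [-0.61  0.21  1.71  0.    1.21 -1.96] F [ 0.9 -0.1 -0.1] gap 51.7
dp [0.4912, 0.745, -0.1827] rot [0.0, 0.0018, 0.1221]
t 41.45 at [ 429.6 -251.4  167.6] jaw 76.9 turn -43.9 q [-0.61  0.21  1.71  0.    1.21 -1.96] F [ 0.9 -0.1 -0.1] gap 51.7
dp [0.5363, 0.9399, -0.184] rot [0.0, 0.0018, 0.1221]
```

```bash
python3 -m pendant '{"dp":[[0.1,0.11,-0.04],[0.22,0.24,-0.08],[0.34,0.37,-0.1],[0.4,0.5,-0.13],[0.45,0.62,-0.16],[0.491,0.745,-0.183],[0.515,0.84,-0.184],[0.536,0.93,-0.184],[0.536,0.94,-0.184],[0.536,0.94,-0.184]],"delta_rot":[[0,0.001,0.01],[0,0.001,0.03],[0,0.001,0.05],[0,0.001,0.07],[0,0.001,0.09],[0,0.001,0.11],[0,0.001,0.122],[0,0.001,0.122],[0,0.001,0.122],[0,0.001,0.122]],"hand":[-1,-1,-1,-1,-1,-1,-1,-1,-1,-1]}';python3 -c "
from h import *
f=snap('top','t30');crop(f,320,150,460,260,5,'t30c');snap('side','s30')
W=cloud(f)
print('slim top',disc(f,W,(425,-250),107,5,40));print(manip.read_state()['eef_pos'])"
```

```text
time_s: 42.45
eef_pos: [335.5, 60.3, 219.4]
eef_rot: [0.002, 0.476, 0.88, -0.001]
force: [-1.2, -0.0, -0.3]
finger_gap: 85.5
slim top (array([ 422.5, -250.5], dtype=float32), array([ 422., -250.]), 13.6, 95, np.float64(107.7))
[335.77738738  59.32488586 219.4969503 ]
```

View pics/t30c.png

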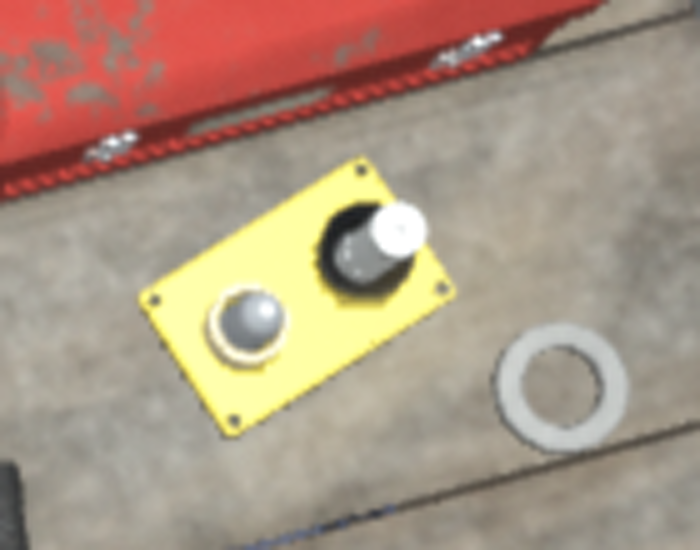

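View pics/s30.png

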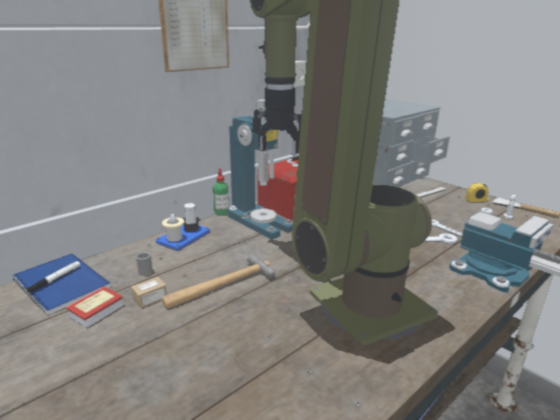

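View pics/t30.png

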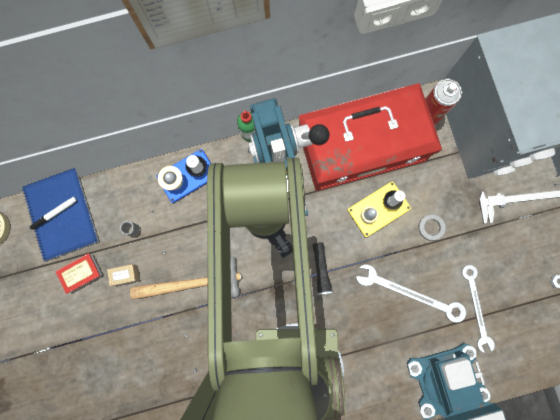

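```bash
python3 -c "
from h import *
f=load('t30');W=cloud(f);crop(f,100,130,230,250,5,'t30b')
print('thick',disc(f,W,(518,254),92,4,35));print('washer',disc(f,W,(481,313),67,4,36));print('bb',disc(f,W,(387,-190),49,4,24))
print('dark',disc(f,W,(358,423),50),'grey',disc(f,W,(357,-355),9,4,40))"
```

```text
thick (array([517.1, 252.3], dtype=float32), array([516.2, 252.4]), 15.5, 107, np.float64(91.9))
washer (array([481. , 312.9], dtype=float32), array([481. , 313.2]), 30.5, 275, np.float64(67.0))
bb (array([ 382.5, -184.6], dtype=float32), array([ 386.1, -188. ]), 20.2, 52, np.float64(49.2))
dark (array([358.2, 422.6], dtype=float32), array([357.4, 422.9]), 18.2, 66, np.float64(50.1)) grey (array([ 357.3, -355.1], dtype=float32), array([ 358.1, -355.2]), 36.9, 331, np.float64(9.7))
```

View pics/t30b.png

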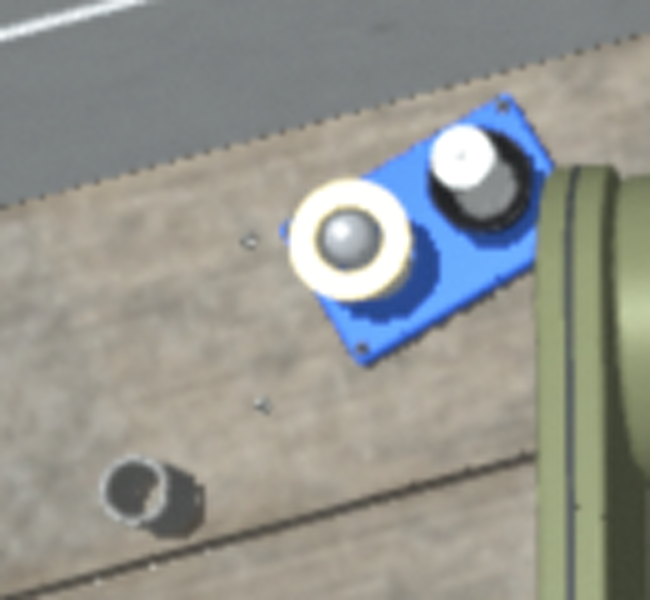

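All the heights match: thick pin top 92, washer top 67, bronze bush top 49 and slim pin top 107 mm. The dark bush and grey washer have not moved. Handing in.

```bash
python3 -c "
from h import *
print(manip.hand_in())"
```

```text
the job is handed in; nothing more can be done
None
```

Both kits are packed and the job is handed in at about 42.5 s of the 138 s allowed. The gripper was open and touching nothing when I handed in.

- **Blue carrier:** the steel bush is over the post on the plate, with the bronze washer flat on top of it (top measured at 67.0 mm, 67 expected). The thick pin stands in the socket (top 91.9 mm, 92 expected).
- **Yellow carrier:** the bronze bush is over the post on the plate (top 49.2 mm, 49 expected). The slim pin stands in the socket (top 107.7 mm, 107 expected).
- **Left in the stock:** the dark grey bush and the dark grey washer were measured again and have not moved by more than about 1 mm.
- **Order and force:** I placed the parts in the order you listed them. The highest wrist force I saw, read at the end of each move, was about 10 N.

**Disagreements:**
- **Finger height:** the reported tool height put the fingertips about 40 mm lower than the camera and a touch on the bench showed. I corrected for that throughout.
- **Camera offsets:** the two cameras and the reported arm position differed by 2–3 mm sideways, and I allowed for that too.
- **Washer grip:** the gripper read 56.6 mm on the 60 mm washer, but it stayed level and seated correctly.
- **Yellow carrier:** I could not see its post or socket from either camera while lowering the parts. I relied on coordinates and force, then confirmed both from the top picture afterwards.

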